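Load the drive-module test rack, bar it and set the supply

ROBOT

A 7-joint arm with a two-finger parallel gripper is mounted at the origin on the work surface. World frame = base frame: x ahead of the robot, y to its left, z up, the work surface at z = 0. Lengths are in m, angles in rad, forces in N, time in s.
With the tool pointing down it reaches from about 0.4 to 0.85 m from the base axis. Payload 10.4 kg.
Tool frame: the origin (TCP) lies on the centre line of the jaws, within the pads' length; the fingertips stand 8 mm ahead of it and the grasp point (between the pads) lies 11 mm behind it (r.finger_overhang is the distance from the TCP to the fingertips, in m); z points along the fingers, y is the line along which they close (so a half turn about z gives the same grasp; the last joint's range is limited). The gripper opens to 87 mm and grips with 3 to 60 N. Pads are 19 mm wide; open, the fingers measure 117 mm over their backs; the gripper's body (75 mm by 190 mm) begins 51 mm behind the grasp point.
Start: joints at [1.139, 0.332, -0.065, 1.46, 0.022, 1.35, -0.088], TCP at [0.248, -0.574, 0.231] pointing down, gripper open.
Joint ranges: [-2.6, 2.6], [-0.5, 2.12], [-1.47, 1.34], [0.16, 2.42], [-1.27, 4.41], [0.06, 2.06], [-2.6, 2.6]. Speed limits (rad/s): [2.22, 2.22, 2.79, 2.79, 3.14, 3.14, 3.14].

INTERFACE

Orientations are given as a unit quaternion [x, y, z, w].
In Python, from bench import r, vision gives the robot as it stands.
- The arm moves only by the tool drive_tool, never from a script. Its argument "series" is a list of rows, each a list of 2 entries, a list of its own where there are three numbers: the shift along the world's x, y, z in cm, then the turn about the world's z in degrees. A call has exactly 10 rows; each row shifts and turns the commanded pose from where the row before left it; what a row does not reach is not made up. A row lasts 1/8 s, in which the tool goes at most 62.5 mm and 10.7 degrees, less where a joint would pass 70% of its speed; a pose out of reach is approached as far as the arm can. A call with a gripper value outside its range is refused whole. "hand" is the closure, from 0 (fully open) to 1 (shut), set as the call begins (left out, the last holds). The fingers move at their own pace and stop on an object; "newtons" is the grip in N (left out, the last holds). Time passes only in rows, so rows that do not move let the fingers close, or fill a call up. It gives the time, the measured TCP pose, the force, the opening and the grip force at its end, in the units of the state.
- r.read_state(): the state, without advancing time (a new reading comes with each control period).
- vision.camera(name): name is "side" or "top" or "wrist"; returns a dict with "color" (384x512x3 uint8, red, green, blue), "intrinsics" (3x3 intrinsics, pixels), "k1" (the pictures are not rectified: a ray, as slopes to the right and down, at radius r is drawn at 1 + k1 r^2 times it, then the intrinsics apply), "R" (3x3) and "t" (3): a world point X has camera coordinates R X + t; the wrist camera has in their place "mount" (4x4, takes a point from camera to tool coordinates, whose origin is the TCP and whose axes are the flange's). Camera axes: x right, y down, z forward; pixel columns grow to the right and rows downward; lengths in m; the calibration is good to about 2 mm. A picture is of the moment at which its call begins: read the wrist's pose just before it. There is no depth.
- r.close_job(): hands the job in; it is judged then, once.
The state is a dict: "time": time; "joint_positions": joint angles; "joint_vel": joint speeds; "joint_torque": joint torques, N m; "ee_pos": TCP position; "eef_rot": TCP orientation; "ft_force": force on the tool from outside, world axes, zero at the start; "torque": the same for the moment, N m; "width": finger opening in m; "grip_force": force on a finger pad.
Only numpy, scipy, OpenCV 4.12 (cv2) and the standard library are available. Lean on these libraries where they do the work, as an engineer would, in place of code of your own. Each camera call takes 0.05 s, during which the arm holds its last target. There are 200 camera calls.

TASK

Turn the supply's voltage knob down to zero, then stand every drive module from the grey mat upright in a bay of the test rack, one to a bay, any bay. With the knob still at zero, lay the retaining bar flat across the two forked supports, in both notches and about evenly overhanging at the two ends, and only then turn the knob up so that its pointer meets the brass marker on the scale. Leave the mug, the screw jar and the screwdriver behind the rack where they are.

Things in the scene. Friction and masses are not known exactly. Their poses are not given: they have to be found in the camera images.
- rack: Test rack, fixed to the bench: aluminium base plate 90 x 250 x 10 mm (x, y, z), four bays side by side along y, a dark forked support at each end. Origin: centre of the underside, on the bench; z up. Bays: 62 mm (x) by 44 mm (y) inside, floor 10 mm above the bench, walls (lips front and back, ribs between) 6 mm thick, 10 mm above the floor; the supports wall the ends.
- support1 (a point): Middle of the notch floor of the forked support at rack y = -105 mm, 64 mm above the bench; axes as the rack's. The support is 16 mm thick (y), 50 mm wide (x); the notch opens upward, is 30 mm wide (x), between two horns that rise 16 mm above its floor (tops 80 mm above the bench).
- support2 (a point): Middle of the notch floor of the forked support at rack y = 105 mm, 64 mm above the bench; axes as the rack's. The support is 16 mm thick (y), 50 mm wide (x); the notch opens upward, is 30 mm wide (x), between two horns that rise 16 mm above its floor (tops 80 mm above the bench).
- bay1 (a point): Where the centre of a module sits when it stands in bay 1 (rack y = -75 mm), 25 mm above the bay's floor, 35 mm above the bench; axes as the rack's. Any module fits any bay, either way round, its 56 mm side along rack x, with 3 mm play on every side.
- bay2 (a point): Where the centre of a module sits when it stands in bay 2 (rack y = -25 mm), 25 mm above the bay's floor, 35 mm above the bench; axes as the rack's. Any module fits any bay, either way round, its 56 mm side along rack x, with 3 mm play on every side.
- bay3 (a point): Where the centre of a module sits when it stands in bay 3 (rack y = 25 mm), 25 mm above the bay's floor, 35 mm above the bench; axes as the rack's. Any module fits any bay, either way round, its 56 mm side along rack x, with 3 mm play on every side.
- bay4 (a point): Where the centre of a module sits when it stands in bay 4 (rack y = 75 mm), 25 mm above the bay's floor, 35 mm above the bench; axes as the rack's. Any module fits any bay, either way round, its 56 mm side along rack x, with 3 mm play on every side.
- module1_mid (a point): Drive module 1 (absent in some runs): black box 56 x 38 x 50 mm (x, y, z), 0.2 kg, thin aluminium plate on top, a white wheel on each of its two 56 x 50 mm sides; all modules are alike. Starts upright on the grey mat (2 mm thick). The point is the box's centre, 25 mm above its underside; z up when upright.
- module2_mid (a point): Drive module 2 (absent in some runs): black box 56 x 38 x 50 mm (x, y, z), 0.2 kg, thin aluminium plate on top, a white wheel on each of its two 56 x 50 mm sides; all modules are alike. Starts upright on the grey mat (2 mm thick). The point is the box's centre, 25 mm above its underside; z up when upright.
- module3_mid (a point): Drive module 3 (absent in some runs): black box 56 x 38 x 50 mm (x, y, z), 0.2 kg, thin aluminium plate on top, a white wheel on each of its two 56 x 50 mm sides; all modules are alike. Starts upright on the grey mat (2 mm thick). The point is the box's centre, 25 mm above its underside; z up when upright.
- module4_mid (a point): Drive module 4 (absent in some runs): black box 56 x 38 x 50 mm (x, y, z), 0.2 kg, thin aluminium plate on top, a white wheel on each of its two 56 x 50 mm sides; all modules are alike. Starts upright on the grey mat (2 mm thick). The point is the box's centre, 25 mm above its underside; z up when upright.
- bar_mid (a point): Retaining bar: plain rectangular steel-coloured bar 24 x 270 x 18 mm (x, y, z; long axis y), about 0.3 kg, starts lying flat on the bench between the robot and the rack. The point is the bar's centre, 9 mm above its underside. It is alike either way round and either way up.
- bar_seat (a point): Where the bar's centre is when the bar lies properly in both notches: rack centre, 73 mm above the bench (the underside is then 4 mm above the tops of the modules); axes as the rack's, so the bar lies along y. 3 mm play on each side in x.
- dial_grip (a point): Voltage knob on top of the bench supply (grey box 180 x 200 x 70 mm, x and y, fixed to the bench): point on its upright axis, 94 mm above the bench. Skirt 72 mm across, 7 mm high; on it a grip bar 60 mm long, 16 mm wide, 7 to 37 mm above the supply's top. Axes turn with the knob: x along the bar to the pointer end (white line), z up.
- dial (a joint): Angle of the knob, rad: 0 at the zero stop (pointer at the first long tick of the scale), growing clockwise seen from above, to 4.7 at the far stop; stays where left, turns with about 0.04 N m.
- dial_pointer (a point): The point in line with the knob's pointer, 45 mm from the knob's axis, just above the supply's top.
- marker (a joint): Angle of the brass set marker on the knob's scale, in the same sense and from the same zero as the knob: the knob is at the marker when both joints read the same. It is low (5 mm) and stiff; leave it be.
- marker_tip (a point): The inner tip of the brass set marker at the edge of the scale, 45 mm from the knob's axis.
- driver: Bystander, not to be disturbed: a screwdriver, 190 mm long, lying on the bench.
- jar: Bystander, not to be disturbed: a screw jar, 60 mm across, 75 mm high. Origin under its centre.
- mug: Bystander, not to be disturbed: a white mug, 90 mm high. Origin under its centre.

How it is judged:
By the outcome, as a careful person would: the job done as asked, in the order asked, and still so for the second after the job is handed in, with the robot touching nothing.
Of module1, module2, module3, module4 only 3 to 4 are there at a start; the rules pass over those that are not, and their reading is None.
At some moment in a run one of module1, module2, module3, module4, bar may be knocked a few centimetres aside while the robot is not near it.
Once in a run the grip may slacken for a moment while it holds something.
It also fails if it takes over 210 s, if anything falls off the work surface, if the arm or the gripper's body presses on something with over 40 N, if the wrist force passes 120 N, or if a joint passes its speed limit or range.

## Working session

There is one attempt and no reset: what is moved stays moved. The work goes in short steps, Python scripts to look and compute and a tool call to move; the robot and the scene stay as the last step left them, time stands still between calls to the robot, and variables do not carry over. Pictures are saved under pics/ and viewed, at most 14 in all, crops included, and the job is handed in when it is done.

Besides the shell and the picture viewer there is one more tool, called after "Request:" as name(argument=value, ...), one argument or row to a line, values as JSON. drive_tool: Moves the arm, as the interface text tells. Its arguments: {"type":"object","properties":{"series":{"type":"array"},"hand":{"type":"number"},"newtons":{"type":"number"}},"required":["series"]}

```bash
mkdir -p pics; ls
cat > h.py <<'E'
import numpy as np, cv2, sys
from scipy.spatial.transform import Rotation as Ro
from bench import r, vision
def snap(cam,name):
    s=r.read_state(); c=vision.camera(cam)
    cv2.imwrite(f'pics/{name}.png',c['color'][:,:,::-1])
    K=np.array(c['intrinsics'])
    if cam=='wrist':
        M=np.array(c['mount']); T=np.eye(4); T[:3,:3]=Ro.from_quat(s['eef_rot']).as_matrix(); T[:3,3]=s['ee_pos']
        W=T@M; R=W[:3,:3].T; t=-R@W[:3,3]
    else: R=np.array(c['R']);t=np.array(c['t'])
    np.savez(f'pics/{name}.npz',K=K,k1=c['k1'],R=R,t=t)
    return s
def px2w(name,uv,z):
    d=np.load(f'pics/{name}.npz');K,k1,R,t=d['K'],float(d['k1']),d['R'],d['t']
    out=[]
    for i,(u,v) in enumerate(uv):
        zz=z[i] if np.ndim(z) else z
        q=np.linalg.solve(K,[u,v,1])[:2]; p=q.copy()
        for _ in range(30): p=q/(1+k1*(p@p))
        ray=R.T@[p[0],p[1],1]; c=-R.T@t
        out.append((c+ray*(zz-c[2])/ray[2])[:2])
    return np.array(out)
def w2px(name,X):
    d=np.load(f'pics/{name}.npz');K,k1,R,t=d['K'],float(d['k1']),d['R'],d['t']
    c=np.atleast_2d(X)@R.T+t; p=c[:,:2]/c[:,2:]; p=p*(1+k1*(p**2).sum(1,keepdims=True))
    return p@K[:2,:2].T+K[:2,2]
def up(name,box=None,k=1.5,out=None):
    im=cv2.imread(f'pics/{name}.png')
    if box: x,y,w,h=box; im=im[y:y+h,x:x+w]
    cv2.imwrite(f'pics/{out or name+"_u"}.png',cv2.resize(im,None,fx=k,fy=k,interpolation=cv2.INTER_CUBIC))
E
python3 - <<'E'
from h import *
np.set_printoptions(precision=4,suppress=True)
s=snap('top','t0');snap('side','s0')
print({k:np.round(v,3) for k,v in s.items()})
up('t0');up('s0')
d=np.load('pics/t0.npz');print(-d['R'].T@d['t'],d['K'],d['k1'])
print(np.array(vision.camera('wrist')['mount']))
E
```

```text
pics
{'time': np.float64(0.0), 'joint_positions': array([ 1.139,  0.333, -0.065,  1.461,  0.022,  1.35 , -0.088]), 'joint_vel': array([-0.   ,  0.001,  0.   ,  0.   ,  0.   ,  0.001, -0.   ]), 'joint_torque': array([ -0.   , -62.326,   0.025, -38.989,  -0.061,   0.04 ,   0.   ]), 'ee_pos': array([ 0.248, -0.573,  0.23 ]), 'eef_rot': array([ 0.979,  0.203, -0.   , -0.001]), 'ft_force': array([ 0.191, -0.549,  0.446]), 'torque': array([ 0.037, -0.008,  0.044]), 'grip_force': np.float64(0.0), 'width': np.float64(0.087)}
[0.4485 0.0274 1.108 ] [[412.1475   0.     258.6634]
 [  0.     412.1475 195.8881]
 [  0.       0.       1.    ]] 0.044086296939442146
[[ 0.0011 -0.9588 -0.2841  0.0784]
 [ 1.      0.0011  0.0003 -0.0004]
 [ 0.     -0.2841  0.9588 -0.1545]
 [ 0.      0.      0.      1.    ]]
```

View pics/t0_u.png

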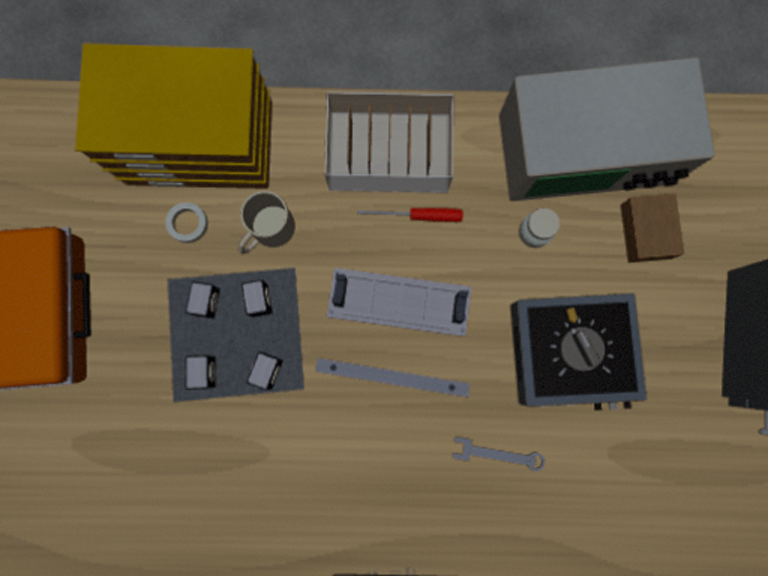

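View pics/s0_u.png

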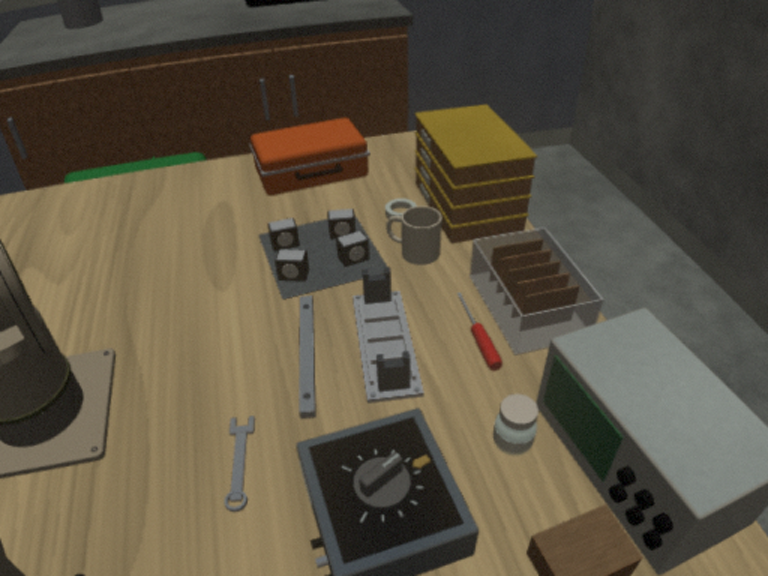

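Top view: four modules on the mat (left, y>0), rack at about (267,200) in native px, bar below it and knob at about (389,233) native, marker at (381,210). I'll enlarge the two regions.

Run:
```python
from h import *
up('t0',(108,170,212,105),3.75,'c1');up('t0',(335,190,100,85),7,'c2')
```

```text
(no output)
```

View pics/c1.png

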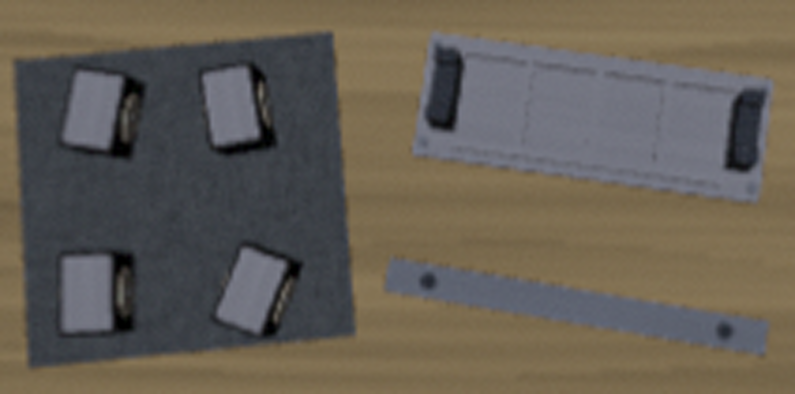

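View pics/c2.png

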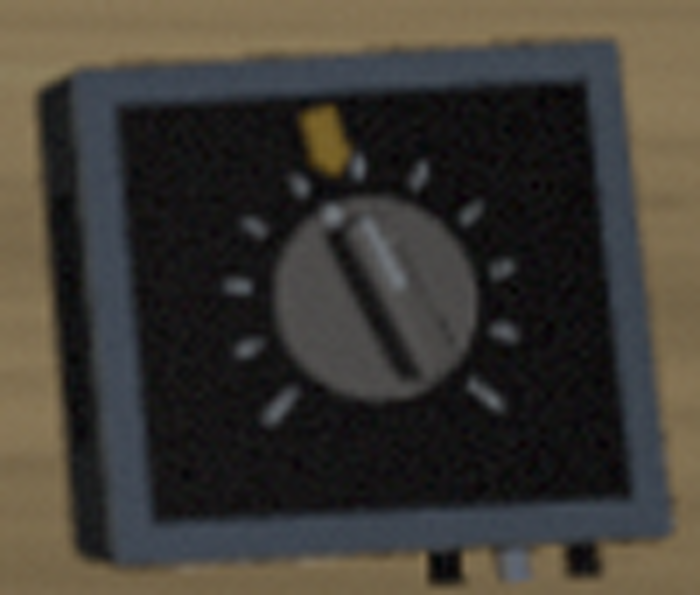

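```bash
cat >> h.py <<'E'
def rect(P):
    # centre, long-axis angle (deg, about world z), sizes
    P=np.array(P); e=[P[1]-P[0],P[2]-P[1],P[3]-P[2],P[0]-P[3]]
    a,b=(e[0]-e[2])/2,(e[1]-e[3])/2
    if np.linalg.norm(a)<np.linalg.norm(b): a,b=b,a
    an=(np.degrees(np.arctan2(a[1],a[0]))+90)%180-90
    return np.round(P.mean(0),4),round(an,1),round(np.linalg.norm(a),4),round(np.linalg.norm(b),4)
E
python3 - <<'E'
from h import *
np.set_printoptions(precision=4,suppress=True)
f1=lambda L:(np.array(L)+.5)/3.75-.5+[108,170]
f2=lambda L:(np.array(L)+.5)/7-.5+[335,190]
for n,L,z in [('a',[(75,70),(126,77),(112,156),(62,147)],.052),('b',[(202,68),(247,63),(262,145),(215,152)],.052),
 ('c',[(60,253),(111,251),(113,333),(60,334)],.052),('d',[(243,246),(290,265),(264,335),(216,316)],.052),
 ('rack',[(432,33),(771,78),(757,202),(413,156)],.01),('bar',[(388,257),(768,320),(764,355),(385,289)],.018)]:
    print(n,*rect(px2w('t0',f1(L),z)))
c=px2w('t0',f2([(375,298)]),.077)[0]
box=px2w('t0',f2([(75,72),(612,40),(672,535),(112,565)]),.07); print('box',rect(box))
print('knob',c)
for n,p,z in [('dot',(333,213),.077),('wl0',(370,220),.107),('wl1',(402,292),.107),('zero',(280,405),.07),('end',(488,393),.07),('mk',(338,178),.075),('mk2',(318,107),.075)]:
    w=px2w('t0',f2([p]),z)[0]-c; print(n,w,np.hypot(*w),np.degrees(np.arctan2(w[1],w[0])))
E
```

```text
a [0.5697 0.351 ] -6.4 0.0543 0.0349
b [0.5753 0.2574] 12.1 0.0585 0.0316
c [0.4473 0.3489] 4.3 0.0545 0.0347
d [0.4507 0.2367] -18.3 0.0497 0.0348
rack [0.5781 0.0083] 83.5 0.2462 0.0897
bar [0.4446 0.0183] 81.5 0.2686 0.0233
box (array([ 0.4973, -0.2949]), np.float64(-85.5), np.float64(0.1951), np.float64(0.1759))
knob [ 0.4977 -0.2958]
dot [0.0299 0.0142] 0.03307337789991629 25.335486642930697
wl0 [0.0254 0.0105] 0.027508894817909742 22.422848452038114
wl1 [0.0008 0.0001] 0.0008365589173851386 8.617311885382048
zero [-0.0383  0.0323] 0.05010758083922876 139.90954059114142
end [-0.0325 -0.0412] 0.052450933881114416 -128.23147702508723
mk [0.0426 0.0115] 0.04414524447946279 15.123383340236462
mk2 [0.068  0.0181] 0.07039795782975805 14.915109975358055
```

Knob at (0.498,-0.296), pointer about 24° world, zero about 140°, marker about 15°. The tool's yaw already matches the grip bar. I'll go above it and look.

Request:
drive_tool(
  series=[
    [[3.1,3.5,0],0],
    [[3.1,3.5,0],0],
    [[3.1,3.5,0],0],
    [[3.1,3.5,0],0],
    [[3.1,3.5,0],0],
    [[3.1,3.5,0],0],
    [[3.1,3.5,0],0],
    [[3.3,3.3,0],0],
    [[0,0,0],0],
    [[0,0,0],0],
  ],
  hand=0,
  newtons=20,
)

```text
time: 1.4
ee_pos: [0.498, -0.296, 0.2303]
eef_rot: [0.979, 0.203, -0.0, 0.0]
ft_force: [0.2, -1.2, 0.3]
width: 0.0869
grip_force: 0.0
```

Run:
```python
from h import *
s=snap('wrist','w1');print(s['ee_pos'],s['eef_rot'],s['joint_positions'])
up('w1')
print(w2px('w1',[[.498,-.296,.077],[.498,-.296,.107]])*1.5)
```

```text
[ 0.49802151 -0.29595337  0.23026736] [ 9.79204709e-01  2.02874365e-01 -3.61801085e-04  3.08708025e-06] [ 0.7043403   0.24871747 -0.29354169  1.57440072  0.07384894  1.32992447
 -0.76055711]
[[390.04464609 265.4342143 ]
 [390.0882185  275.79582825]]
```

View pics/w1_u.png

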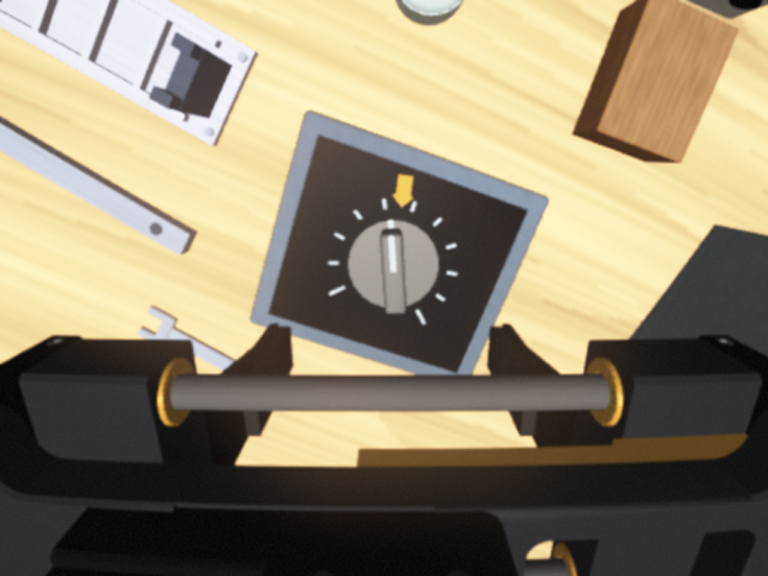

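The wrist view shows the skirt centre near (393,264), the grip bar from (391,232) to (395,311), zero tick (337,291), end tick (421,317) and marker tip (402,207).

```bash
cat > /dev/null
python3 - <<'E'
from h import *
f=lambda p:(np.array([p])+.5)/1.5-.5
c=px2w('w1',f((393,264)),.077)[0];print(c)
for n,p,z in [('b0',(391,232),.107),('b1',(395.5,312),.107),('dot',(391,222),.077),('zero',(337,291),.07),('end',(421,317),.07),('mk',(402,206),.073),('mkend',(405,176),.073)]:
    P=px2w('w1',f(p),z)[0];w=P-c;print(n,P,np.hypot(*w),np.degrees(np.arctan2(w[1],w[0])))
E
```

```text
[ 0.50010319 -0.29740846]
b0 [ 0.52735682 -0.28373875] 0.030489694849974575 26.637152098707862
b1 [ 0.47427807 -0.31045916] 0.028935398642093154 -153.19029011599196
dot [ 0.52982963 -0.28275176] 0.03314332946520429 26.245723299594722
zero [ 0.45922906 -0.26507948] 0.05211389278855786 141.65811472778674
end [ 0.46594193 -0.33801035] 0.05306133016987775 -130.07628794886998
mk [ 0.5439442  -0.28581849] 0.04534712502698398 14.808158151330128
mkend [ 0.56533257 -0.27879867] 0.06783212119642473 15.923330566303402
```

Request:
drive_tool(
  series=[
    [[0.2,-0.1,-3],3.3],
    [[0,0,-3],0],
    [[0,0,-3],0],
    [[0,0,-3],0],
    [[0,0,-2],0],
    [[0,0,0],0],
    [[0,0,0],0],
    [[0,0,0],0],
    [[0,0,0],0],
    [[0,0,0],0],
  ],
)

```text
time: 2.7
ee_pos: [0.5006, -0.2966, 0.0909]
eef_rot: [0.973, 0.231, 0.0, 0.0]
ft_force: [-0.1, 0.7, -0.2]
width: 0.0869
grip_force: 0.0
```

Request:
drive_tool(
  series=[
    [[0,0,0],0],
    [[0,0,0],0],
    [[0,0,0],0],
    [[0,0,0],0],
    [[0,0,0],0],
    [[0,0,0],0],
    [[0,0,0],0],
    [[0,0,0],0],
    [[0,0,0],0],
    [[0,0,0],0],
  ],
  hand=1,
  newtons=20,
)

```text
time: 3.95
ee_pos: [0.5008, -0.2973, 0.0907]
eef_rot: [0.973, 0.231, 0.0, 0.001]
ft_force: [3.4, -4.6, -3.5]
width: 0.016
grip_force: 20.0
```

Request:
drive_tool(
  series=[
    [[0,0,0],10],
    [[0,0,0],10],
    [[0,0,0],10],
    [[0,0,0],10],
    [[0,0,0],10],
    [[0,0,0],10],
    [[0,0,0],10],
    [[0,0,0],10],
    [[0,0,0],10],
    [[0,0,0],10],
  ],
)

```text
time: 5.2
ee_pos: [0.4982, -0.2967, 0.0906]
eef_rot: [0.446, 0.895, -0.001, -0.002]
ft_force: [-11.7, 1.4, 9.0]
width: 0.0156
grip_force: 20.0
```

Request:
drive_tool(
  series=[
    [[0,0,0],5],
    [[0,0,0],5],
    [[0,0,0],2],
    [[0,0,0],1],
    [[0,0,0],1],
    [[0,0,0],1],
    [[0,0,0],0],
    [[0,0,0],0],
    [[0,0,0],0],
    [[0,0,0],0],
  ],
)

```text
time: 6.45
ee_pos: [0.498, -0.2971, 0.0905]
eef_rot: [0.329, 0.944, -0.001, -0.002]
ft_force: [-10.4, 0.9, 8.5]
width: 0.0161
grip_force: 20.0
```

Run:
```python
from h import *
s=r.read_state();R=Ro.from_quat(s['eef_rot']).as_matrix();print(s['torque'],s['ft_force'],np.degrees(np.arctan2(R[1,0],R[0,0])),s['joint_positions'][6])
```

```text
[ 0.20518649  2.14979896 -0.48155499] [-10.38514383   0.94419164   8.54296176] 141.59762670088878 1.1558598624030108
```

Request:
drive_tool(
  series=[
    [[0,0,0],1],
    [[0,0,0],1],
    [[0,0,0],0],
    [[0,0,0],0],
    [[0,0,0],0],
    [[0,0,0],0],
    [[0,0,0],0],
    [[0,0,0],0],
    [[0,0,0],0],
    [[0,0,0],0],
  ],
)

```text
time: 7.7
ee_pos: [0.4982, -0.2972, 0.0905]
eef_rot: [0.312, 0.95, -0.001, -0.002]
ft_force: [-9.3, 0.1, 7.5]
width: 0.0167
grip_force: 20.0
```

Run:
```python
from h import *
s=r.read_state();R=Ro.from_quat(s['eef_rot']).as_matrix();print(s['torque'],s['ft_force'],np.degrees(np.arctan2(R[1,0],R[0,0])),s['joint_positions'][6])
```

```text
[ 0.058794    1.94315895 -0.48379004] [-9.30560307  0.1257567   7.52818619] 143.59021527356035 1.1884358194185514
```

Request:
drive_tool(
  series=[
    [[0,0,0],0],
    [[0,0,0],0],
    [[0,0,0],0],
    [[0,0,0],0],
    [[0,0,0],0],
    [[0,0,2],0],
    [[0,0,4],0],
    [[0,0,5],0],
    [[0,0,5],0],
    [[0,0,0],0],
  ],
  hand=0,
)

```text
time: 8.95
ee_pos: [0.5025, -0.2969, 0.2564]
eef_rot: [0.311, 0.95, -0.001, 0.004]
ft_force: [0.0, 0.2, -0.0]
width: 0.0869
grip_force: 0.0
```

Run:
```python
from h import *
s=snap('wrist','w2')
```

Request:
drive_tool(
  series=[
    [[0.5,3.5,1],-10],
    [[0.5,3.5,1],-10],
    [[0.5,3.5,1],-10],
    [[0.5,3.5,1],-10],
    [[0.5,3.5,1],-10],
    [[0.5,3.5,0],-10],
    [[0.5,3.5,0],0],
    [[0.5,3.5,0],0],
    [[0,2,0],0],
    [[0,0,0],0],
  ],
)

```text
time: 10.25
ee_pos: [0.54, 0.0051, 0.3003]
eef_rot: [0.744, 0.669, -0.0, -0.0]
ft_force: [0.5, -1.1, -0.2]
width: 0.087
grip_force: 0.0
```

Run:
```python
from h import *
s=snap('wrist','w3');print(s['ee_pos'])
a=cv2.imread('pics/w2.png');b=cv2.imread('pics/w3.png')
m=np.zeros((600,800,3),np.uint8)
up('w3',None,1.56)
c=w2px('w2',[[.4995,-.297,.09]])[0].astype(int);print(c)
x,y=max(c[0]-80,0),max(c[1]-70,0);print(x,y);up('w2',(x,y,160,140),4,'w2c')
```

```text
[0.53999225 0.00510698 0.30028603]
[257 171]
177 101
```

View pics/w2c.png

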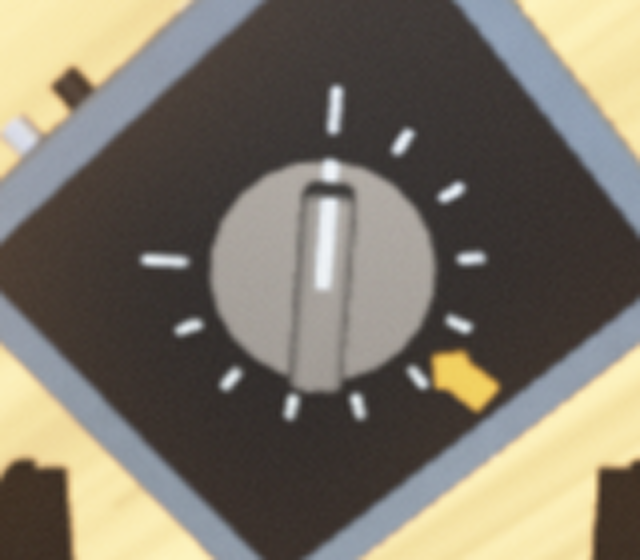

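View pics/w3_u.png

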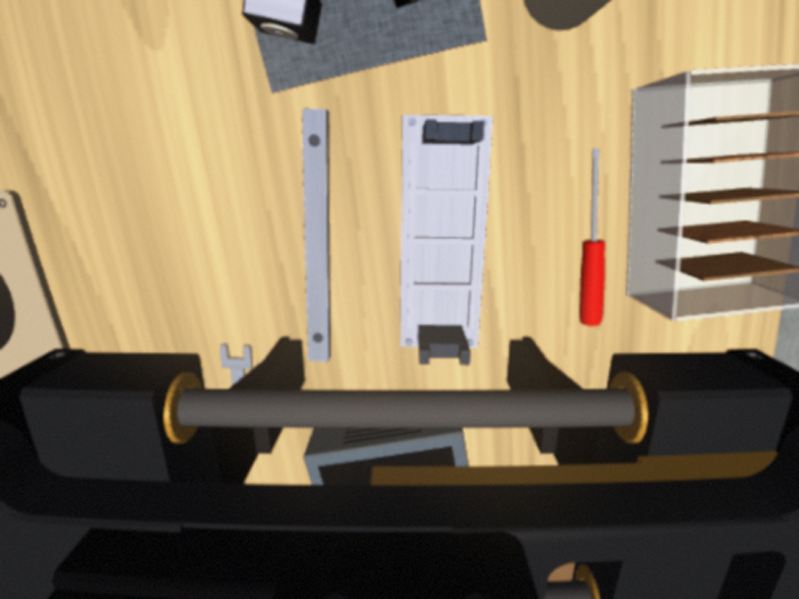

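Knob: the pointer dot (330,165) lines up with the zero tick (335,108), so it is at zero. In w3 the rack corners are (403,115), (492,116), (480,348), (401,345) and the bar corners (304,109), (327,110), (329,360), (308,360).

Run:
```python
from h import *
f=lambda L:(np.array(L)+.5)/1.5625-.5
k=512*1.56;print(k)
f=lambda L:(np.array(L)+.5)/1.56-.5
print(rect(px2w('w3',f([(403,115),(492,116),(480,348),(401,345)]),.01)))
print(rect(px2w('w3',f([(304,109),(327,110),(329,360),(308,360)]),.018)))
# ribs (tops z=.02) left/right ends
for p in [(414,188),(474,191),(413,237),(472,238),(413,282),(471,284)]: print(px2w('w3',f([p]),.02))
```

```text
798.72
(array([0.5817, 0.0071]), np.float64(83.7), np.float64(0.2487), np.float64(0.09))
(array([0.447, 0.017]), np.float64(81.4), np.float64(0.2673), np.float64(0.0234))
[[0.55493091 0.06409947]]
[[0.61523405 0.05490148]]
[[0.54892007 0.01455301]]
[[0.61016033 0.00712268]]
[[ 0.54405746 -0.03380761]]
[[ 0.60602525 -0.04256587]]
```

Request:
drive_tool(
  series=[
    [[-0.5,5,0],0],
    [[-0.5,5,0],0],
    [[-0.5,5,0],0],
    [[-0.5,5,0],0],
    [[0,0,0],0],
    [[0,0,0],0],
    [[0,0,0],0],
    [[0,0,0],0],
    [[0,0,0],0],
    [[0,0,0],0],
  ],
)

```text
time: 11.55
ee_pos: [0.5205, 0.2033, 0.3006]
eef_rot: [0.745, 0.667, 0.0, 0.0]
ft_force: [-0.5, 0.7, 0.6]
width: 0.087
grip_force: 0.0
```

Run:
```python
from h import *
s=snap('wrist','w4');print(s['ee_pos']);up('w4',None,1.56)
```

```text
[0.52051189 0.20327725 0.30058782]
```

View pics/w4_u.png

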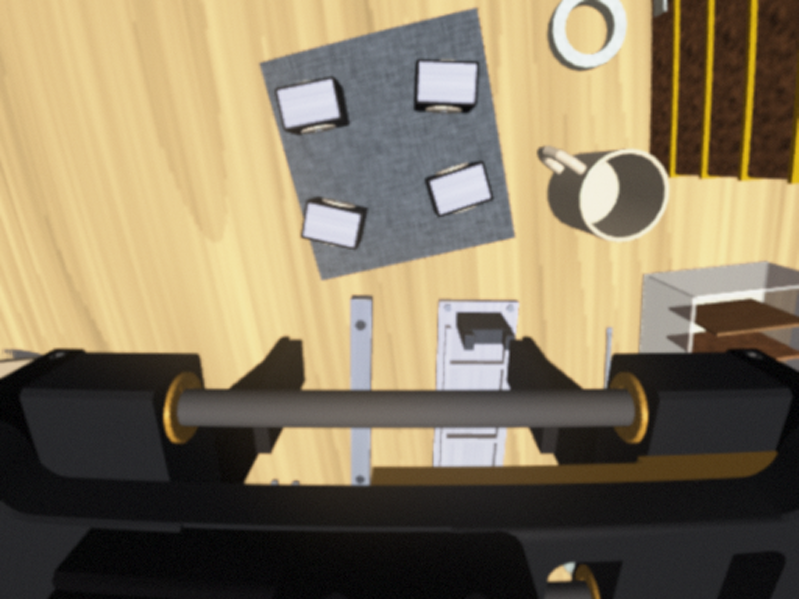

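All four modules are visible: a (446,83), b (460,188), c (310,104) and d (334,223).

Run:
```python
from h import *
f=lambda L:(np.array(L)+.5)/1.56-.5
for n,L in dict(a=[(417,61),(478,62),(474,104),(416,104)],b=[(427,181),(482,163),(492,196),(437,214)],c=[(277,90),(333,78),(343,118),(290,131)],d=[(309,198),(366,213),(358,248),(302,236)]).items():
    print(n,*rect(px2w('w4',f(L),.052)))
s=r.read_state();R=Ro.from_quat(s['eef_rot']).as_matrix();print(np.degrees(np.arctan2(R[1,0],R[0,0])))
R0=np.array([.5815,.0075]);a=np.radians(83.6);u=np.array([np.cos(a),np.sin(a)])
for y in(-75,-25,25,75):print(y,R0+u*y/1000)
```

```text
a [0.5734 0.3514] -6.3 0.0528 0.0353
b [0.5778 0.2583] 11.9 0.0539 0.032
c [0.4508 0.3471] 5.1 0.0508 0.0355
d [0.4553 0.2385] -19.9 0.0555 0.0361
83.71059324232509
-75 [ 0.57313983 -0.06703259]
-25 [ 0.57871328 -0.0173442 ]
25 [0.58428672 0.0323442 ]
75 [0.58986017 0.08203259]
```

```bash
cat >> h.py <<'E'
def plates(name,z=.052,lo=None):
    im=cv2.imread(f'pics/{name}.png'); g=cv2.cvtColor(im,cv2.COLOR_BGR2HSV)
    t=lo or (150 if name[0]=='w' else 95)
    m=((g[:,:,2]>t)&(g[:,:,1]<70)).astype(np.uint8)
    n,l,st,ce=cv2.connectedComponentsWithStats(m,connectivity=4)
    out=[]
    for i in range(1,n):
        if st[i,4]<60: continue
        cs,_=cv2.findContours((l==i).astype(np.uint8),cv2.RETR_EXTERNAL,cv2.CHAIN_APPROX_NONE)
        b=cv2.boxPoints(cv2.minAreaRect(cs[0]));q=rect(px2w(name,b,z))
        if .04<q[2]<.07 and .025<q[3]<.05: out.append((q,np.round(ce[i])))
    return out
E
python3 - <<'E'
from h import *
for n in('w4','t0'):
    for p in plates(n):print(n,p)
im=cv2.cvtColor(cv2.imread('pics/t0.png'),cv2.COLOR_BGR2HSV);print(im[200,135],im[200,122],im[248,134])
E
```

```text
w4 ((array([0.5743, 0.3518]), np.float64(-5.9), np.float64(0.0512), np.float64(0.0323)), array([286.,  52.]))
w4 ((array([0.4483, 0.3483]), np.float64(3.6), np.float64(0.0508), np.float64(0.0325)), array([197.,  66.]))
w4 ((array([0.5787, 0.258 ]), np.float64(12.2), np.float64(0.0515), np.float64(0.0326)), array([295., 121.]))
w4 ((array([0.4523, 0.2379]), np.float64(-19.3), np.float64(0.0517), np.float64(0.0326)), array([212., 144.]))
t0 ((array([0.5765, 0.2585]), np.float64(12.0), np.float64(0.0497), np.float64(0.0311)), array([169., 198.]))
t0 ((array([0.5722, 0.3523]), np.float64(-7.8), np.float64(0.0504), np.float64(0.0317)), array([132., 199.]))
t0 ((array([0.4513, 0.2386]), np.float64(-18.6), np.float64(0.0499), np.float64(0.0308)), array([174., 247.]))
t0 ((array([0.4478, 0.3478]), np.float64(3.6), np.float64(0.0477), np.float64(0.0301)), array([131., 248.]))
[120  26 127] [110  32  71] [118  28 128]
```

Request:
drive_tool(
  series=[
    [[-2,1.2,-4],-7],
    [[-2,1.2,-4],-6.6],
    [[-2.5,1.1,-4],0],
    [[0,0,-4],0],
    [[0,0,0],0],
    [[0,0,0],0],
    [[0,0,0],0],
    [[0,0,0],0],
    [[0,0,0],0],
    [[0,0,0],0],
  ],
)

```text
time: 12.85
ee_pos: [0.4556, 0.2385, 0.1407]
eef_rot: [0.819, 0.574, 0.0, 0.0]
ft_force: [-0.7, -0.2, 0.1]
width: 0.0869
grip_force: 0.0
```

Request:
drive_tool(
  series=[
    [[-0.2,0,-4],0.4],
    [[0,0,-4],0],
    [[0,0,-2.7],0],
    [[0,0,0],0],
    [[0,0,0],0],
    [[0,0,0],0],
    [[0,0,0],0],
    [[0,0,0],0],
    [[0,0,0],0],
    [[0,0,0],0],
  ],
)

```text
time: 14.1
ee_pos: [0.4535, 0.2385, 0.0336]
eef_rot: [0.817, 0.577, 0.0, 0.0]
ft_force: [0.8, -0.1, 0.8]
width: 0.0869
grip_force: 0.0
```

Request:
drive_tool(
  series=[
    [[0,0,0],0],
    [[0,0,0],0],
    [[0,0,0],0],
    [[0,0,0],0],
    [[0,0,0],0],
    [[0,0,0],0],
    [[0,0,0],0],
    [[0,0,0],0],
    [[0,0,0],0],
    [[0,0,0],0],
  ],
  hand=1,
  newtons=30,
)

```text
time: 15.35
ee_pos: [0.4534, 0.2385, 0.0336]
eef_rot: [0.817, 0.577, 0.0, 0.0]
ft_force: [-0.6, 0.3, -0.1]
width: 0.056
grip_force: 30.0
```

Request:
drive_tool(
  series=[
    [[0,0,3],0],
    [[0,0,4],0],
    [[0,0,5],0],
    [[2,-5,0],5],
    [[2,-5,0],5],
    [[2,-5,0],3.1],
    [[2,-5,0],0],
    [[2,-5,0],0],
    [[2,-5.5,0],0],
    [[0,0,0],0],
  ],
)

```text
time: 16.6
ee_pos: [0.5738, -0.0725, 0.1526]
eef_rot: [0.748, 0.664, -0.001, 0.0]
ft_force: [0.3, 1.2, -1.8]
width: 0.0557
grip_force: 30.0
```

Request:
drive_tool(
  series=[
    [[0,0,-2],0],
    [[0,0,-2],0],
    [[0,0,-1],0],
    [[0,0,0],0],
    [[0,0,0],0],
    [[0,0,0],0],
    [[0,0,0],0],
    [[0,0,0],0],
    [[0,0,0],0],
    [[0,0,0],0],
  ],
)

```text
time: 17.85
ee_pos: [0.5735, -0.0665, 0.1036]
eef_rot: [0.745, 0.667, 0.0, 0.0]
ft_force: [-0.6, 1.3, -0.4]
width: 0.056
grip_force: 30.0
```

Run:
```python
from h import *
s=snap('wrist','w5');print(s['ee_pos']);up('w5',None,1.56)
```

```text
[ 0.57349406 -0.06652668  0.10360258]
```

View pics/w5_u.png

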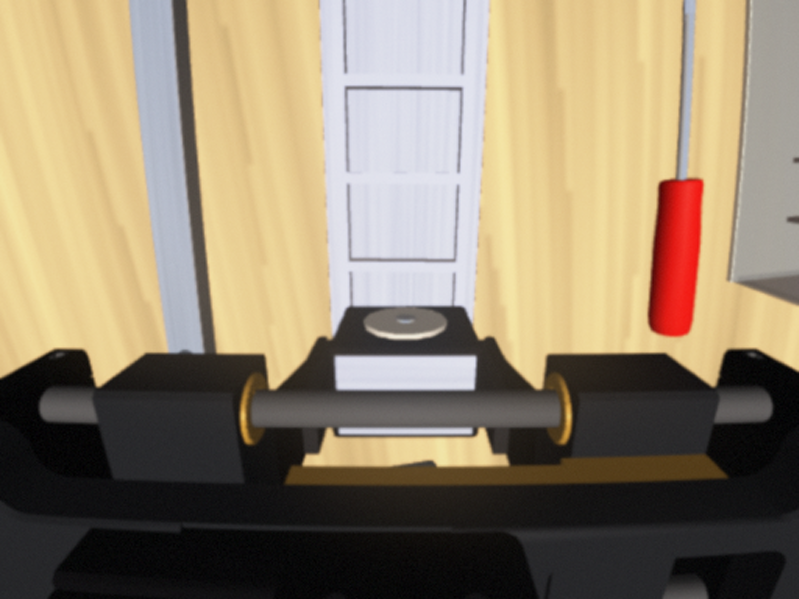

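The view shows the module held square, with ribs at rows about 268, 179 and 81 and rack plate edges at x = 327 and 480. I'll compute the rack offset from these.

Run:
```python
from h import *
np.set_printoptions(precision=4,suppress=True)
f=lambda L:(np.array(L)+.5)/1.56-.5
a=np.radians(83.6);u=np.array([np.cos(a),np.sin(a)]);v=np.array([u[1],-u[0]]);R0=np.array([.5815,.0075])
def rk(p,z):
    w=px2w('w5',f([p]),z)[0]-R0;return w@v*1000,w@u*1000
for n,p,z in [('rib-50',(405,268),.02),('rib0',(405,179),.02),('rib50',(405,81),.02),('edgeL',(322,50),.01),('edgeL',(329,320),.01),('edgeR',(486,50),.01),('edgeR',(475,330),.01),('lipL',(345,90),.02),('lipR',(463,90),.02),('lipL',(350,265),.02),('lipR',(457,265),.02),('modtop L',(335,355),.1216),('modtop R',(476,355),.1216)]: print(n,np.round(rk(p,z),1))
print((np.array([.57349,-.06653])-R0)@v,(np.array([.57349,-.06653])-R0)@u)
```

```text
rib-50 [  0.2 -51.4]
rib0 [ 0.2 -1.1]
rib50 [ 0.1 49. ]
edgeL [-44.6  66.7]
edgeL [-47.8 -87.5]
edgeR [43.6 66.8]
edgeR [ 44.8 -94.1]
lipL [-31.4  44.6]
lipR [30.6 44.7]
lipL [-31.8 -49.7]
lipR [ 30.5 -49.6]
modtop L [-24.7 -59.5]
modtop R [ 25.6 -59.5]
0.0002919640187579535 -0.07446150520243162
```

Run:
```python
from h import *
f=lambda L:(np.array(L)+.5)/1.56-.5
a=np.radians(83.6);u=np.array([np.cos(a),np.sin(a)]);v=np.array([u[1],-u[0]]);R0=np.array([.5815,.0075])
for p in [(405,355),(405,431),(405,435)]:
    w=px2w('w5',f([p]),.1216)[0]-R0;print(w@v*1000,w@u*1000)
```

```text
0.2954124538690158 -59.468531655049325
0.3325910945416686 -91.08810271058023
0.3346749187538179 -92.87504452006166
```

Request:
drive_tool(
  series=[
    [[-0.1,0,-2],0],
    [[0,0,-1.5],0],
    [[0,0,-1],0],
    [[0,0,-0.8],0],
    [[0,0,-0.5],0],
    [[0,0,-0.3],0],
    [[0,0,0],0],
    [[0,0,0],0],
    [[0,0,0],0],
    [[0,0,0],0],
  ],
)

```text
time: 19.15
ee_pos: [0.5725, -0.0665, 0.0427]
eef_rot: [0.745, 0.667, 0.0, 0.0]
ft_force: [0.0, 0.3, -1.4]
width: 0.056
grip_force: 30.0
```

Request:
drive_tool(
  series=[
    [[0,0,0],0],
    [[0,0,0],0],
    [[0,0,0],0],
    [[0,0,0],0],
    [[0,0,0],0],
    [[0,0,2],0],
    [[0,0,4],0],
    [[0,0,5],0],
    [[0,0,5],0],
    [[0,0,5],0],
  ],
  hand=0,
)

```text
time: 20.4
ee_pos: [0.5723, -0.0661, 0.2559]
eef_rot: [0.745, 0.667, 0.0, 0.001]
ft_force: [0.7, -0.8, 0.3]
width: 0.087
grip_force: 0.0
```

Request:
drive_tool(
  series=[
    [[-1,4.5,1],0],
    [[-1,4.5,1],0],
    [[-1,4.5,1],0],
    [[-1,4.5,1],0],
    [[-1,4.5,0],0],
    [[0,4,0],0],
    [[0,0,0],0],
    [[0,0,0],0],
    [[0,0,0],0],
    [[0,0,0],0],
  ],
)

```text
time: 21.65
ee_pos: [0.5228, 0.1974, 0.2927]
eef_rot: [0.746, 0.666, -0.0, 0.0]
ft_force: [0.2, 0.1, -0.6]
width: 0.0867
grip_force: 0.0
```

Run:
```python
from h import *
s=snap('wrist','w6');print(s['ee_pos'])
for p in plates('w6'):print(p)
snap('top','t6')
for z in(.052,.06):
  for p in plates('t6',z):print(p)
```

```text
[0.52275503 0.1974222  0.29272656]
((array([0.7024, 0.3751]), np.float64(-4.5), np.float64(0.0657), np.float64(0.0458)), array([378.,  20.]))
((array([0.5741, 0.3516]), np.float64(-6.1), np.float64(0.05), np.float64(0.0327)), array([284.,  47.]))
((array([0.4484, 0.3483]), np.float64(3.9), np.float64(0.0509), np.float64(0.0329)), array([193.,  61.]))
((array([0.5787, 0.258 ]), np.float64(11.9), np.float64(0.0512), np.float64(0.0326)), array([293., 117.]))
```

Request:
drive_tool(
  series=[
    [[-2.5,5,-4],5],
    [[-2.5,5,-4],5.2],
    [[-2.4,5.1,-4],0],
    [[0,0,-4],0],
    [[0,0,-4],0],
    [[0,0,-3],0],
    [[0,0,-2],0],
    [[0,0,-0.9],0],
    [[0,0,0],0],
    [[0,0,0],0],
  ],
)

```text
time: 23.0
ee_pos: [0.4559, 0.336, 0.0457]
eef_rot: [0.683, 0.73, 0.001, 0.0]
ft_force: [-0.1, 0.6, 0.1]
width: 0.0872
grip_force: 0.0
```

Request:
drive_tool(
  series=[
    [[0,0,0],0],
    [[0,0,0],0],
    [[0,0,0],0],
    [[0,0,0],0],
    [[0,0,0],0],
    [[0,0,0],0],
    [[0,0,0],0],
    [[0,0,0],0],
    [[0,0,0],0],
    [[0,0,0],0],
  ],
  hand=1,
)

```text
time: 24.25
ee_pos: [0.4553, 0.3356, 0.0447]
eef_rot: [0.683, 0.73, 0.0, -0.0]
ft_force: [-2.7, 0.7, 2.7]
width: 0.0557
grip_force: 30.0
```

The rows were clipped, so the grip is 12 mm off in y. I'll open, correct and grip again.

Request:
drive_tool(
  series=[
    [[0,0,0],0],
    [[0,0,0],0],
    [[0,0,0],0],
    [[0,0,0],0],
    [[0,0,0],0],
    [[-0.2,0.65,0],0],
    [[-0.2,0.65,0],0],
    [[0,0,-0.6],0],
    [[0,0,-0.5],0],
    [[0,0,0],0],
  ],
  hand=0,
)

```text
time: 25.5
ee_pos: [0.4511, 0.3481, 0.033]
eef_rot: [0.683, 0.73, -0.001, -0.0]
ft_force: [-0.7, 0.2, 0.8]
width: 0.0872
grip_force: 0.0
```

Request:
drive_tool(
  series=[
    [[0,0,0],0],
    [[0,0,0],0],
    [[0,0,0],0],
    [[0,0,0],0],
    [[0,0,0],0],
    [[0,0,0],0],
    [[0,0,0],0],
    [[0,0,0],0],
    [[0,0,0],0],
    [[0,0,0],0],
  ],
  hand=1,
)

```text
time: 26.75
ee_pos: [0.4515, 0.3485, 0.0338]
eef_rot: [0.683, 0.73, 0.0, 0.0]
ft_force: [1.9, -0.6, 3.0]
width: 0.0557
grip_force: 30.0
```

Request:
drive_tool(
  series=[
    [[0,0,3],0],
    [[0,0,4],0],
    [[0,0,5],0],
    [[1.2,-3.5,0],-3],
    [[1.2,-3.5,0],-3],
    [[1.2,-3.5,0],-3],
    [[1.2,-3.5,0],-1.2],
    [[1.2,-3.5,0],0],
    [[1.2,-3.5,0],0],
    [[1.2,-3.5,0],0],
  ],
)

```text
time: 28.0
ee_pos: [0.5348, 0.1027, 0.153]
eef_rot: [0.745, 0.667, -0.0, -0.001]
ft_force: [-0.1, 0.2, -1.7]
width: 0.0557
grip_force: 30.0
```

Request:
drive_tool(
  series=[
    [[1.4,-4,0],0],
    [[1.4,-4,0],0],
    [[1.5,-4.2,0],0],
    [[0,0,0],0],
    [[0,0,-2],0],
    [[0,0,-2],0],
    [[0,0,-1],0],
    [[0,0,0],0],
    [[0,0,0],0],
    [[0,0,0],0],
  ],
)

```text
time: 29.25
ee_pos: [0.5787, -0.0184, 0.1043]
eef_rot: [0.745, 0.667, 0.0, 0.0]
ft_force: [-0.2, 0.5, -2.1]
width: 0.0557
grip_force: 30.0
```

```bash
cat >> h.py <<'E'
A=np.radians(83.6);U=np.array([np.cos(A),np.sin(A)]);V=np.array([U[1],-U[0]]);R0=np.array([.5815,.0075])-.0004*V-.0012*U
def rk(w): w=np.asarray(w)[:2]-R0; return np.round([w@V*1000,w@U*1000],1)
def held(name):
    s=snap('wrist',name); im=cv2.imread(f'pics/{name}.png')
    g=cv2.cvtColor(im,cv2.COLOR_BGR2GRAY)[:,245:275].astype(float).mean(1)
    i=215+np.argmax(np.diff(g[215:245])); z=s['ee_pos'][2]+.018
    R=Ro.from_quat(s['eef_rot']).as_matrix()
    print('tcp',s['ee_pos'],'rack',rk(s['ee_pos']),'yaw',np.degrees(np.arctan2(R[1,0],R[0,0])),'row',i,'module y',rk(px2w(name,[(259.5,i+.5)],z)[0])[1]-16.3)
E
python3 - <<'E'
from h import *
held('w7')
g=cv2.cvtColor(cv2.imread('pics/w5.png'),cv2.COLOR_BGR2GRAY)[:,245:275].astype(float).mean(1);print(215+np.argmax(np.diff(g[215:245])))
up('w7',None,1.56)
E
```

```text
tcp [ 0.57872482 -0.01839483  0.10432195] rack [  0.5 -24.8] yaw 83.62289545610533 row 224 module y -24.4
227
```

View pics/w7_u.png

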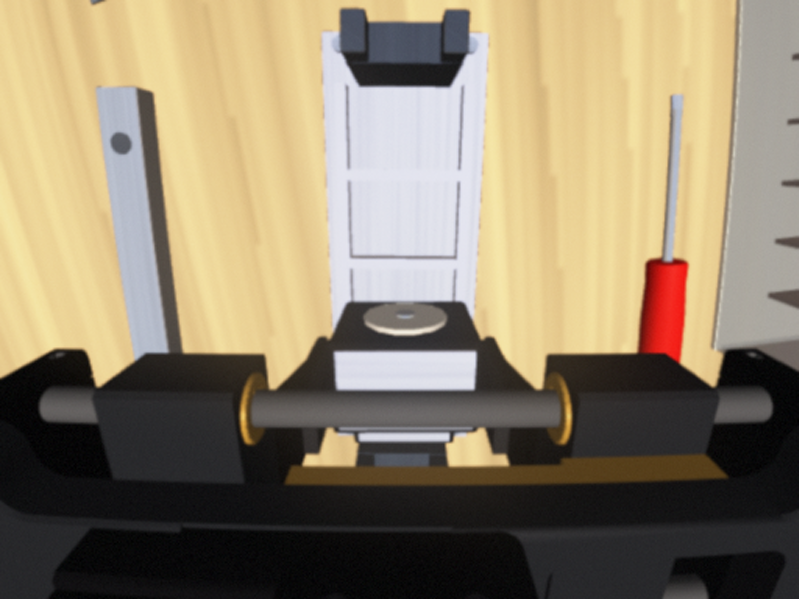

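The module is square over bay 2, ribs at rows 263 and 175, and bay 1's module shows behind it. Lowering.

Request:
drive_tool(
  series=[
    [[0,-0.1,-2],0],
    [[0,0,-1.5],0],
    [[0,0,-1],0],
    [[0,0,-0.8],0],
    [[0,0,-0.5],0],
    [[0,0,-0.3],0],
    [[0,0,0],0],
    [[0,0,0],0],
    [[0,0,0],0],
    [[0,0,0],0],
  ],
)

```text
time: 30.55
ee_pos: [0.5784, -0.0195, 0.0428]
eef_rot: [0.745, 0.667, 0.0, 0.0]
ft_force: [-1.1, -0.7, -2.6]
width: 0.0557
grip_force: 30.0
```

Request:
drive_tool(
  series=[
    [[0,0,0],0],
    [[0,0,0],0],
    [[0,0,0],0],
    [[0,0,0],0],
    [[0,0,0],0],
    [[0,0,2],0],
    [[0,0,4],0],
    [[0,0,5],0],
    [[0,0,5],0],
    [[0,0,5],0],
  ],
  hand=0,
)

```text
time: 31.8
ee_pos: [0.5781, -0.0191, 0.256]
eef_rot: [0.745, 0.667, 0.001, 0.001]
ft_force: [-0.4, -0.3, 0.1]
width: 0.0874
grip_force: 0.0
```

Request:
drive_tool(
  series=[
    [[-1,3.5,1],0],
    [[-1,3.5,1],0],
    [[-1,3.5,1],0],
    [[-1,3.5,1],0],
    [[-1,3.5,0],0],
    [[-1,3.5,0],0],
    [[0,0,0],0],
    [[0,0,0],0],
    [[0,0,0],0],
    [[0,0,0],0],
  ],
)

```text
time: 33.05
ee_pos: [0.5186, 0.1897, 0.2927]
eef_rot: [0.746, 0.666, -0.0, 0.0]
ft_force: [0.1, 0.6, 0.5]
width: 0.0871
grip_force: 0.0
```

Run:
```python
from h import *
s=snap('wrist','w8');print(s['ee_pos'])
for p in plates('w8'):print(p)
```

```text
[0.5186015  0.18967922 0.29272779]
((array([0.7016, 0.371 ]), np.float64(-4.4), np.float64(0.067), np.float64(0.0383)), array([380.,  17.]))
((array([0.5739, 0.3523]), np.float64(-6.0), np.float64(0.0511), np.float64(0.0325)), array([287.,  40.]))
((array([0.5787, 0.258 ]), np.float64(11.3), np.float64(0.0513), np.float64(0.0328)), array([296., 111.]))
((array([ 0.5818, -0.0361]), np.float64(-7.0), np.float64(0.0561), np.float64(0.0478)), array([310., 282.]))
```

Request:
drive_tool(
  series=[
    [[1,3,-2],0],
    [[1,3,-2],0],
    [[1,3,-2],0],
    [[1,3,-2],0],
    [[1,3,-2],0],
    [[0.5,1.2,0],0],
    [[0,0,0],0],
    [[0,0,0],0],
    [[0,0,-3],0],
    [[0,0,-3],0],
  ],
)

```text
time: 34.35
ee_pos: [0.5742, 0.3513, 0.1333]
eef_rot: [0.746, 0.666, 0.001, 0.001]
ft_force: [0.4, -0.5, -0.9]
width: 0.0872
grip_force: 0.0
```

Request:
drive_tool(
  series=[
    [[0,0,-3],0],
    [[0,0,-3],0],
    [[0,0,-2],0],
    [[0,0,-1.9],0],
    [[0,0,0],0],
    [[0,0,0],0],
    [[0,0,0],0],
    [[0,0,0],0],
    [[0,0,0],0],
    [[0,0,0],0],
  ],
)

```text
time: 35.6
ee_pos: [0.5733, 0.3525, 0.0338]
eef_rot: [0.745, 0.667, 0.0, 0.0]
ft_force: [-0.3, -0.2, -0.3]
width: 0.0869
grip_force: 0.0
```

Request:
drive_tool(
  series=[
    [[0,0,0],0],
    [[0,0,0],0],
    [[0,0,0],0],
    [[0,0,0],0],
    [[0,0,0],0],
    [[0,0,0],0],
    [[0,0,0],0],
    [[0,0,0],0],
    [[0,0,0],0],
    [[0,0,0],0],
  ],
  hand=1,
)

```text
time: 36.85
ee_pos: [0.5733, 0.3525, 0.0337]
eef_rot: [0.745, 0.667, 0.0, 0.0]
ft_force: [0.4, 0.1, -0.3]
width: 0.0559
grip_force: 29.8
```

Request:
drive_tool(
  series=[
    [[0,0,3],0],
    [[0,0,4],0],
    [[0,0,5],0],
    [[0,-3.5,0],0],
    [[0,-3.5,0],0],
    [[0,-3.5,0],0],
    [[0,-3.5,0],0],
    [[0,-3.5,0],0],
    [[0,-3.5,0],0],
    [[0,-3.5,0],0],
  ],
)

```text
time: 38.1
ee_pos: [0.573, 0.1063, 0.1535]
eef_rot: [0.745, 0.667, -0.0, 0.0]
ft_force: [-0.4, -0.1, -1.4]
width: 0.0559
grip_force: 29.8
```

Request:
drive_tool(
  series=[
    [[0.5,-3.5,0],0],
    [[0.5,-3.5,0],0],
    [[0.1,-0.6,0],0],
    [[0,0,0],0],
    [[0,0,-2],0],
    [[0,0,-2],0],
    [[0,0,-1],0],
    [[0,0,0],0],
    [[0,0,0],0],
    [[0,0,0],0],
  ],
)

```text
time: 39.35
ee_pos: [0.5847, 0.0316, 0.1043]
eef_rot: [0.745, 0.667, 0.0, 0.0]
ft_force: [0.5, -0.3, -0.9]
width: 0.0563
grip_force: 29.8
```

Run:
```python
from h import *
held('w9');print(r.read_state()['width'])
```

```text
tcp [0.58472171 0.03159466 0.10430578] rack [ 0.9 25.5] yaw 83.61959721297393 row 227 module y 24.099999999999998
0.055981550978498634
```

Request:
drive_tool(
  series=[
    [[-0.1,0.1,-2],0],
    [[0,0,-1.5],0],
    [[0,0,-1],0],
    [[0,0,-0.8],0],
    [[0,0,-0.5],0],
    [[0,0,-0.3],0],
    [[0,0,0],0],
    [[0,0,0],0],
    [[0,0,0],0],
    [[0,0,0],0],
  ],
)

```text
time: 40.65
ee_pos: [0.5834, 0.0325, 0.0428]
eef_rot: [0.745, 0.667, 0.0, 0.0]
ft_force: [-0.3, -0.1, -1.5]
width: 0.0558
grip_force: 29.8
```

Request:
drive_tool(
  series=[
    [[0,0,0],0],
    [[0,0,0],0],
    [[0,0,0],0],
    [[0,0,0],0],
    [[0,0,0],0],
    [[0,0,2],0],
    [[0,0,4],0],
    [[0,0,5],0],
    [[0,0,5],0],
    [[0,0,5],0],
  ],
  hand=0,
)

```text
time: 41.9
ee_pos: [0.583, 0.0329, 0.256]
eef_rot: [0.745, 0.667, 0.001, 0.0]
ft_force: [0.8, -0.7, -0.1]
width: 0.0871
grip_force: 0.0
```

Request:
drive_tool(
  series=[
    [[-1,3.5,1],0],
    [[-1,3.5,1],0],
    [[-1,3.5,1],0],
    [[-1,3.5,1],0],
    [[-1,0,0],0],
    [[-1,0,0],0],
    [[0,0,0],0],
    [[0,0,0],0],
    [[0,0,0],0],
    [[0,0,0],0],
  ],
)

```text
time: 43.15
ee_pos: [0.5235, 0.1724, 0.2925]
eef_rot: [0.745, 0.667, 0.0, -0.0]
ft_force: [0.8, 0.2, 0.3]
width: 0.0873
grip_force: 0.0
```

Run:
```python
from h import *
s=snap('wrist','w10');print(s['ee_pos'])
for p in plates('w10'):print(p)
```

```text
[0.52348308 0.17235622 0.29252916]
((array([0.5784, 0.2579]), np.float64(11.8), np.float64(0.0512), np.float64(0.033)), array([292.,  99.]))
((array([ 0.5789, -0.0532]), np.float64(-6.8), np.float64(0.0577), np.float64(0.0499)), array([306., 286.]))
```

Request:
drive_tool(
  series=[
    [[1,2,-2],5],
    [[1,2,-2],5],
    [[1,2,-2],5],
    [[1,2,-2],3.2],
    [[1.5,0.6,-2],0],
    [[0,0,0],0],
    [[0,0,0],0],
    [[0,0,0],0],
    [[0,0,-3],0],
    [[0,0,-3],0],
  ],
)

```text
time: 44.45
ee_pos: [0.5787, 0.2583, 0.1331]
eef_rot: [0.631, 0.776, 0.001, 0.001]
ft_force: [-0.3, -0.4, -0.3]
width: 0.0868
grip_force: 0.0
```

Request:
drive_tool(
  series=[
    [[0,0,-3],0],
    [[0,0,-3],0],
    [[0,0,-2],0],
    [[0,0,-1.4],0],
    [[0,0,0],0],
    [[0,0,0],0],
    [[0,0,0],0],
    [[0,0,0],0],
    [[0,0,0],0],
    [[0,0,0],0],
  ],
)

```text
time: 45.7
ee_pos: [0.5783, 0.2585, 0.0387]
eef_rot: [0.631, 0.776, 0.0, 0.0]
ft_force: [0.5, -0.2, 0.0]
width: 0.087
grip_force: 0.0
```

Request:
drive_tool(
  series=[
    [[0,0,0],0],
    [[0,0,0],0],
    [[0,0,0],0],
    [[0,0,0],0],
    [[0,0,0],0],
    [[0,0,0],0],
    [[0,0,0],0],
    [[0,0,0],0],
    [[0,0,0],0],
    [[0,0,0],0],
  ],
  hand=1,
)

```text
time: 46.95
ee_pos: [0.5783, 0.2585, 0.0387]
eef_rot: [0.631, 0.776, 0.0, 0.0]
ft_force: [0.6, 0.1, -0.3]
width: 0.0558
grip_force: 30.0
```

Request:
drive_tool(
  series=[
    [[0,0,3],0],
    [[0,0,4],0],
    [[0,0,4.5],0],
    [[0,-3,0],-5],
    [[0,-3,0],-5],
    [[0,-3,0],-5],
    [[0.5,-3,0],-3.2],
    [[0.5,-3,0],0],
    [[0,-2.8,0],0],
    [[0,0,0],0],
  ],
)

```text
time: 48.2
ee_pos: [0.5885, 0.0774, 0.1532]
eef_rot: [0.747, 0.665, -0.001, 0.0]
ft_force: [-0.2, 0.7, -2.4]
width: 0.0554
grip_force: 30.0
```

Request:
drive_tool(
  series=[
    [[0,0,-2],0],
    [[0,0,-2],0],
    [[0,0,-0.5],0],
    [[0,0,0],0],
    [[0,0,0],0],
    [[0,0,0],0],
    [[0,0,0],0],
    [[0,0,0],0],
    [[0,0,0],0],
    [[0,0,0],0],
  ],
)

```text
time: 49.45
ee_pos: [0.5883, 0.0805, 0.1087]
eef_rot: [0.745, 0.667, 0.0, 0.0]
ft_force: [-0.6, -0.3, -1.4]
width: 0.056
grip_force: 30.0
```

```bash
sed -i 's/def held(name):/def held(name,h=.018):/; s/+.018$/+h/' h.py
python3 - <<'E'
from h import *
held('w11',.0133);print(r.read_state()['width'])
E
```

```text
tcp [0.58830817 0.08050383 0.10868146] rack [-1.  74.5] yaw 83.62363194172494 row 223 module y 73.4
0.05608661579049726
```

Request:
drive_tool(
  series=[
    [[0.1,0.1,-2],0],
    [[0,0,-1.5],0],
    [[0,0,-1],0],
    [[0,0,-0.8],0],
    [[0,0,-0.5],0],
    [[0,0,-0.3],0],
    [[0,0,0],0],
    [[0,0,0],0],
    [[0,0,0],0],
    [[0,0,0],0],
  ],
)

```text
time: 50.75
ee_pos: [0.5894, 0.0815, 0.0478]
eef_rot: [0.745, 0.667, 0.0, 0.0]
ft_force: [0.4, -0.9, -0.7]
width: 0.056
grip_force: 30.0
```

Request:
drive_tool(
  series=[
    [[0,0,0],0],
    [[0,0,0],0],
    [[0,0,0],0],
    [[0,0,0],0],
    [[0,0,0],0],
    [[0,0,2],0],
    [[0,0,4],0],
    [[0,0,5],0],
    [[0,0,5],0],
    [[0,0,5],0],
  ],
  hand=0,
)

```text
time: 52.0
ee_pos: [0.589, 0.0819, 0.261]
eef_rot: [0.745, 0.667, 0.001, 0.0]
ft_force: [0.7, 0.8, 0.0]
width: 0.0872
grip_force: 0.0
```

Request:
drive_tool(
  series=[
    [[-1,-2,1],0],
    [[-1,-2,1],0],
    [[-1,-2,1],0],
    [[-1,-2,1],0],
    [[-1,0,0],0],
    [[-1,0,0],0],
    [[0,0,0],0],
    [[0,0,0],0],
    [[0,0,0],0],
    [[0,0,0],0],
  ],
)

```text
time: 53.25
ee_pos: [0.5294, 0.0017, 0.2975]
eef_rot: [0.745, 0.667, 0.0, -0.0]
ft_force: [-0.4, -0.6, -0.5]
width: 0.0872
grip_force: 0.0
```

Run:
```python
from h import *
s=snap('wrist','w12');print(s['ee_pos']);up('w12',None,1.56)
for p in plates('w12',.06):print(p,rk(p[0][0]))
```

```text
[0.52942136 0.00170781 0.29750305]
((array([0.5896, 0.0807]), np.float64(-6.0), np.float64(0.0506), np.float64(0.0312)), array([296., 103.])) [ 0.3 74.8]
((array([0.5837, 0.0315]), np.float64(-6.1), np.float64(0.0509), np.float64(0.0317)), array([294., 139.])) [-0.1 25.3]
((array([ 0.5784, -0.0189]), np.float64(-6.2), np.float64(0.0496), np.float64(0.0309)), array([294., 173.])) [  0.3 -25.4]
((array([ 0.5724, -0.068 ]), np.float64(-6.3), np.float64(0.0498), np.float64(0.0297)), array([292., 204.])) [ -0.2 -74.8]
((array([ 0.3507, -0.0886]), np.float64(82.9), np.float64(0.0415), np.float64(0.034)), array([155., 230.])) [-218.2 -120. ]
```

View pics/w12_u.png

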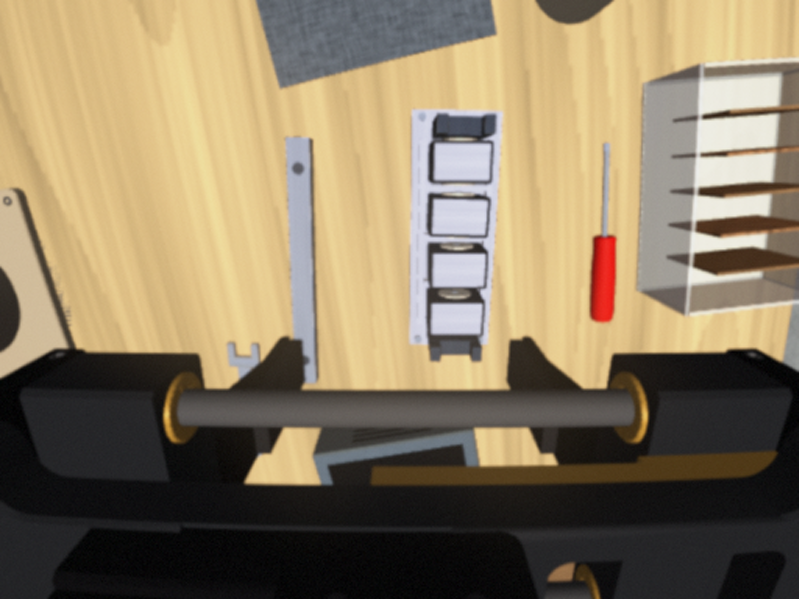

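All four modules stand in bays, each within 0.4 mm of centre. The bar has been knocked; its corners are now (286,138), (312,138), (317,381) and (303,382).

Run:
```python
from h import *
f=lambda L:(np.array(L)+.5)/1.56-.5
P=px2w('w12',f([(286,138),(312,138),(317,381),(303,382)]),.018);print(P,rect(P))
H=px2w('w12',f([(298,168),(306,360)]),.018);print(H,H.mean(0),np.degrees(np.arctan2(*(H[0]-H[1])[::-1])))
H=px2w('t0',(np.array([(428,281),(725,331)])+.5)/3.75-.5+[108,170],.018);print(H,H.mean(0),np.linalg.norm(H[0]-H[1]))
```

```text
[[ 0.42446733  0.12304068]
 [ 0.45008376  0.11993389]
 [ 0.41043884 -0.14294505]
 [ 0.39393384 -0.14253745]] (array([ 0.4197, -0.0106]), np.float64(82.4), np.float64(0.2665), np.float64(0.0211))
[[ 0.43137776  0.09331207]
 [ 0.40253269 -0.11520009]] [ 0.41695522 -0.01094401] 82.12382819583867
[[ 0.45934251  0.12192963]
 [ 0.42875963 -0.08601425]] [0.44405107 0.01795769] 0.21018080336809133
```

Request:
drive_tool(
  series=[
    [[-2,-0.3,-2],-1.4],
    [[-2,-0.3,-3],0],
    [[-2,-0.3,-3],0],
    [[-2,-0.3,-3],0],
    [[-2,-0.1,-3],0],
    [[-1.1,0,0],0],
    [[0,0,0],0],
    [[0,0,0],0],
    [[0,0,0],0],
    [[0,0,0],0],
  ],
)

```text
time: 54.55
ee_pos: [0.4187, -0.0113, 0.158]
eef_rot: [0.753, 0.658, 0.0, 0.0]
ft_force: [1.0, 0.3, -0.2]
width: 0.0868
grip_force: 0.0
```

Run:
```python
from h import *
s=snap('wrist','w13');print(s['ee_pos']);up('w13',None,1.56);snap('top','t13')
```

```text
[ 0.41872074 -0.01134488  0.15795346]
```

View pics/w13_u.png

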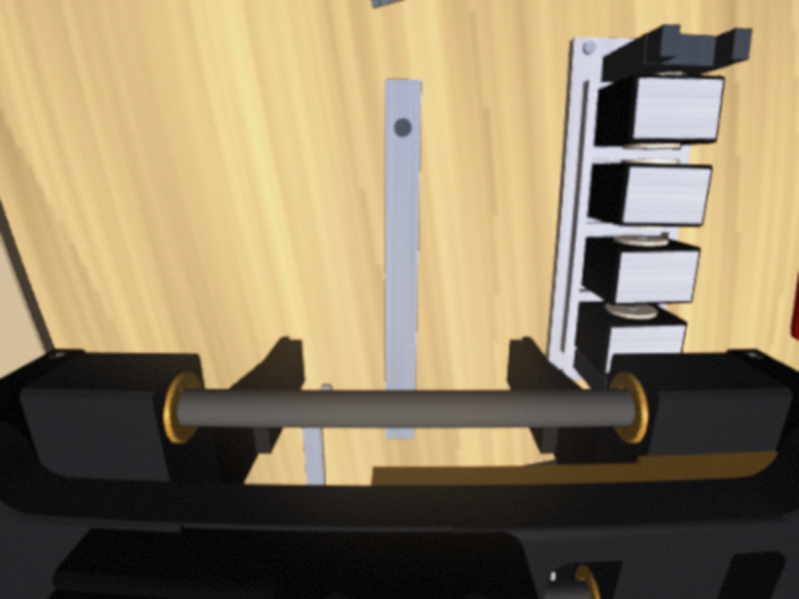

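The bar is centred between the fingers, far end at row 80 (386–420), near end at row 439 (387–414) and hole at (402,127).

Run:
```python
from h import *
f=lambda L:(np.array(L)+.5)/1.56-.5
P=px2w('w13',f([(386,80),(419,80),(414,438),(387,438)]),.018);print(P,rect(P))
print(px2w('w13',f([(402,127)]),.018)-.105*np.array([np.cos(np.radians(82.3)),np.sin(np.radians(82.3))]))
```

```text
[[ 0.42457065  0.12381002]
 [ 0.44570799  0.12094563]
 [ 0.40807157 -0.14469053]
 [ 0.38601949 -0.14171304]] (array([ 0.4161, -0.0104]), np.float64(81.8), np.float64(0.2683), np.float64(0.0218))
[[ 0.4168162  -0.01033087]]
```

Request:
drive_tool(
  series=[
    [[-0.2,0.1,-3],-0.3],
    [[0,0,-3],0],
    [[0,0,-3],0],
    [[0,0,-2.5],0],
    [[0,0,-2],0],
    [[0,0,-1],0],
    [[0,0,0],0],
    [[0,0,0],0],
    [[0,0,0],0],
    [[0,0,0],0],
  ],
)

```text
time: 55.9
ee_pos: [0.4166, -0.0106, 0.0131]
eef_rot: [0.755, 0.655, 0.0, 0.0]
ft_force: [0.7, 0.3, 0.0]
width: 0.0869
grip_force: 0.0
```

Request:
drive_tool(
  series=[
    [[0,0,0],0],
    [[0,0,0],0],
    [[0,0,0],0],
    [[0,0,0],0],
    [[0,0,0],0],
    [[0,0,0],0],
    [[0,0,0],0],
    [[0,0,0],0],
    [[0,0,0],0],
    [[0,0,0],0],
  ],
  hand=1,
  newtons=50,
)

```text
time: 57.15
ee_pos: [0.4162, -0.0105, 0.0126]
eef_rot: [0.755, 0.656, -0.0, -0.0]
ft_force: [-0.3, 1.0, 0.4]
width: 0.0235
grip_force: 50.0
```

Request:
drive_tool(
  series=[
    [[0,0,3],0],
    [[0,0,4],0],
    [[0,0,4],0],
    [[0,0,2],0],
    [[3,0.3,0],0.7],
    [[3,0.3,0],1],
    [[3,0.4,0],0],
    [[3,0.4,0],0],
    [[3,0.3,0],0],
    [[1.4,0,0],0],
  ],
)

```text
time: 58.4
ee_pos: [0.5809, 0.0069, 0.1418]
eef_rot: [0.745, 0.667, -0.0, -0.001]
ft_force: [-0.4, -0.3, -3.6]
width: 0.0238
grip_force: 50.0
```

Request:
drive_tool(
  series=[
    [[0,0,-1],0],
    [[0,0,-1],0],
    [[0,0,-1],0],
    [[0,0,0],0],
    [[0,0,0],0],
    [[0,0,0],0],
    [[0,0,0],0],
    [[0,0,0],0],
    [[0,0,0],0],
    [[0,0,0],0],
  ],
)

```text
time: 59.65
ee_pos: [0.5803, 0.0065, 0.1127]
eef_rot: [0.745, 0.667, 0.0, 0.0]
ft_force: [-0.8, 0.3, -3.9]
width: 0.0235
grip_force: 50.0
```

Run:
```python
from h import *
held('w14');s=r.read_state();print(s['width'],s['torque'],s['ft_force']);up('w14',None,1.56)
```

```text
tcp [0.58029802 0.00653637 0.1126694 ] rack [-0.7  0.1] yaw 83.62307679375746 row 227 module y -1.3000000000000007
0.023398838984735805 [-0.05513822 -0.11626746  0.05991166] [-0.02728135  0.29556504 -2.27568527]
```

View pics/w14_u.png

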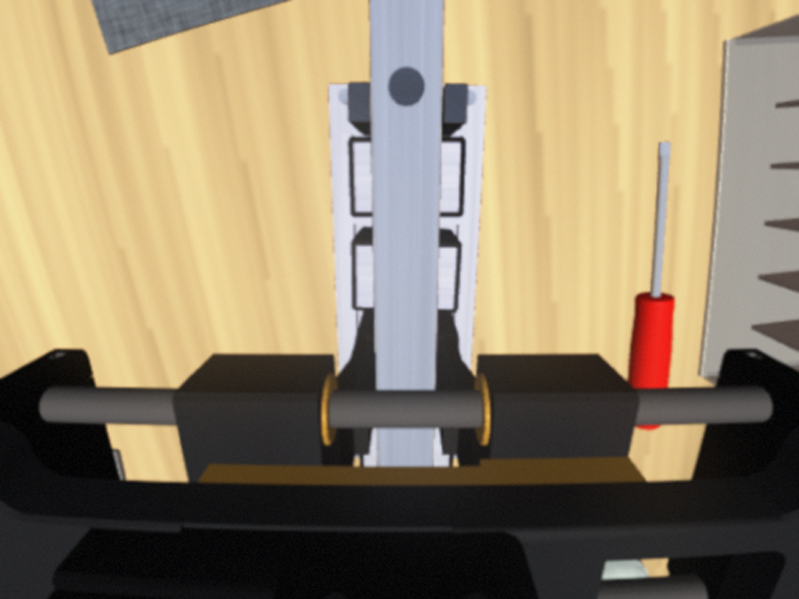

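The bar (371–441) sits centred over the support (348–468), with its hole at (406,86) directly over the support and its direction parallel. Lowering.

Run:
```python
from h import *
print(rk(px2w('w14',[(np.array([406,86])+.5)/1.56-.5],.1181)[0]))
```

```text
[ -0.5 105.3]
```

Request:
drive_tool(
  series=[
    [[0.1,0,-1],0],
    [[0,0,-0.8],0],
    [[0,0,-0.6],0],
    [[0,0,-0.5],0],
    [[0,0,-0.4],0],
    [[0,0,-0.2],0],
    [[0,0,0],0],
    [[0,0,0],0],
    [[0,0,0],0],
    [[0,0,0],0],
  ],
)

```text
time: 60.95
ee_pos: [0.5813, 0.0065, 0.0777]
eef_rot: [0.745, 0.667, 0.0, 0.0]
ft_force: [0.6, 0.2, -3.2]
width: 0.0236
grip_force: 50.0
```

Request:
drive_tool(
  series=[
    [[0,0,-0.1],0],
    [[0,0,0],0],
    [[0,0,0],0],
    [[0,0,0],0],
    [[0,0,0],0],
    [[0,0,0],0],
    [[0,0,0],0],
    [[0,0,0],0],
    [[0,0,0],0],
    [[0,0,0],0],
  ],
  hand=0,
  newtons=20,
)

```text
time: 62.2
ee_pos: [0.5813, 0.0065, 0.0767]
eef_rot: [0.745, 0.667, 0.0, 0.0]
ft_force: [0.1, -0.1, 0.6]
width: 0.0864
grip_force: 0.0
```

Request:
drive_tool(
  series=[
    [[0,0,2],0],
    [[0,0,4],0],
    [[0,0,5],0],
    [[0,0,5],0],
    [[0,0,5],0],
    [[-1,-3,0],10],
    [[-1,-3,0],10],
    [[-1,-3,0],10],
    [[-1,-3,0],10],
    [[-1,-3,0],10],
  ],
)

```text
time: 63.45
ee_pos: [0.5309, -0.144, 0.2882]
eef_rot: [0.391, 0.92, -0.0, 0.001]
ft_force: [0.1, -0.1, 0.8]
width: 0.0871
grip_force: 0.0
```

Request:
drive_tool(
  series=[
    [[-0.5,-3,0],8],
    [[-0.5,-3,0],0],
    [[-0.5,-3,0],0],
    [[-0.5,-3,0],0],
    [[-0.5,-3,0],0],
    [[-0.5,0,0],0],
    [[0,0,0],0],
    [[0,0,0],0],
    [[0,0,0],0],
    [[0,0,0],0],
  ],
)

```text
time: 64.7
ee_pos: [0.5015, -0.2931, 0.2867]
eef_rot: [0.328, 0.945, 0.0, 0.0]
ft_force: [0.7, -0.4, -0.2]
width: 0.0869
grip_force: 0.0
```

Run:
```python
from h import *
s=snap('wrist','w15');R=Ro.from_quat(s['eef_rot']).as_matrix();print(s['ee_pos'],np.degrees(np.arctan2(R[1,0],R[0,0])))
snap('top','t15');snap('side','s15')
k=np.hstack([cv2.resize(cv2.imread('pics/s15.png')[130:290,150:350],None,fx=2,fy=2),cv2.resize(cv2.imread('pics/t15.png')[160:240,200:300],None,fx=4,fy=4)])
w=cv2.imread('pics/w15.png')
c=w2px('w15',[[.4995,-.297,.09]])[0].astype(int);x,y=c[0]-80,max(c[1]-70,0);print(x,y,c)
j=cv2.resize(w[y:y+110,x-30:x+190],None,fx=2.5,fy=2.5);out=np.zeros((600,800,3),np.uint8)
out[:320,:k.shape[1]]=k[:,:800];out[320:320+275,:j.shape[1]]=j;cv2.imwrite('pics/m15.png',out)
```

```text
[ 0.50146647 -0.29305078  0.28674331] 141.6595391862569
176 99 [256 169]
```

View pics/m15.png

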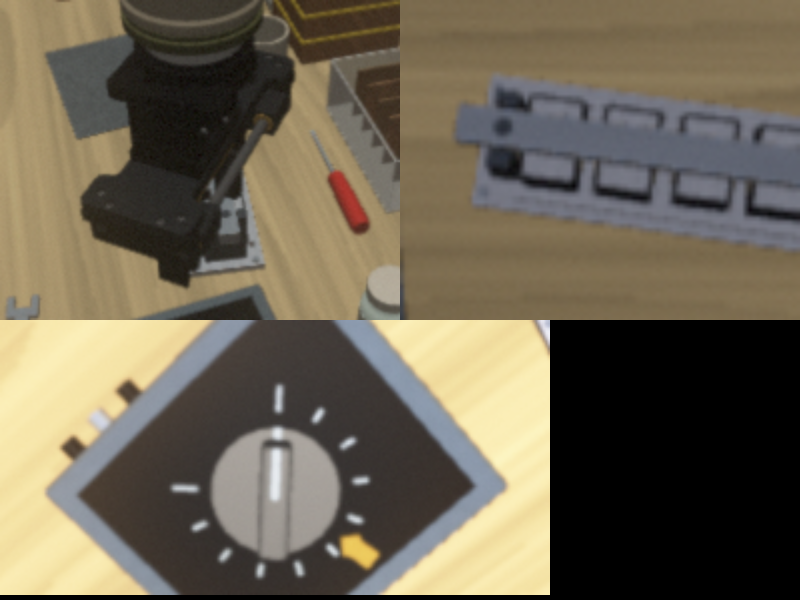

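Knob still at zero, and the bar lies between the horns. I'll measure the marker angle from the brass-coloured pixels.

Run:
```python
from h import *
def ang(w):return np.degrees(np.arctan2(w[1],w[0]))
for n in('w1','w2','w15'):
    im=cv2.imread(f'pics/{n}.png');h=cv2.cvtColor(im,cv2.COLOR_BGR2HSV)
    c0=w2px(n,[[.5,-.297,.077]])[0]; yy,xx=np.mgrid[:384,:512]; near=np.hypot(xx-c0[0],yy-c0[1])<60
    m=(h[:,:,0]>12)&(h[:,:,0]<32)&(h[:,:,1]>130)&(h[:,:,2]>140)&near
    k,l,st,ce=cv2.connectedComponentsWithStats(m.astype(np.uint8)); i=1+np.argmax(st[1:,4])
    pts=np.argwhere(l==i)[:,::-1]; W=px2w(n,pts,.0745); cm=W.mean(0)
    # skirt: grey, low saturation, inside radius 33px, close to c0
    g=((h[:,:,2]>90)&(h[:,:,1]<60)&(np.hypot(xx-c0[0],yy-c0[1])<38)).astype(np.uint8)
    g=cv2.morphologyEx(g,cv2.MORPH_OPEN,np.ones((7,7)));g=cv2.morphologyEx(g,cv2.MORPH_CLOSE,np.ones((9,9)))
    cs,_=cv2.findContours(g,cv2.RETR_EXTERNAL,cv2.CHAIN_APPROX_NONE);cc=max(cs,key=cv2.contourArea)
    e=cv2.fitEllipse(cc);sk=px2w(n,[e[0]],.077)[0]
    d=np.linalg.norm(W-sk,axis=1);tip=W[d<d.min()+.004].mean(0)
    print(n,'skirt',sk,np.array(e[1])/2,'mk area',st[i,4],'cent',ang(cm-sk),'tip',ang(tip-sk),d.min(),d.max())
# bar from top
n='t15';im=cv2.imread('pics/t15.png')
cv2.imwrite('pics/x.png',im)
```

```text
w1 skirt [ 0.49951472 -0.2977139 ] [29.76057053 30.00674057] mk area 216 cent 15.841179067824527 tip 15.785954504057681 0.04619913780041117 0.06937216259616895
w2 skirt [ 0.50004855 -0.29834737] [26.53564453 28.314991  ] mk area 157 cent 16.725706822786865 tip 16.824260304319314 0.04582163651384068 0.06985121665741532
w15 skirt [ 0.50007511 -0.29834561] [24.2747097 26.01194  ] mk area 133 cent 16.75595711037847 tip 17.09134474098045 0.04565153665650482 0.06972123912540557
```

Request:
drive_tool(
  series=[
    [[-0.25,-0.45,-4],0],
    [[0,0,-4],0],
    [[0,0,-4],0],
    [[0,0,-4],0],
    [[0,0,-2.5],0],
    [[0,0,-1.1],0],
    [[0,0,0],0],
    [[0,0,0],0],
    [[0,0,0],0],
    [[0,0,0],0],
  ],
)

```text
time: 66.1
ee_pos: [0.499, -0.2982, 0.0912]
eef_rot: [0.329, 0.944, -0.0, 0.0]
ft_force: [-0.8, 0.1, -0.1]
width: 0.0869
grip_force: 0.0
```

Request:
drive_tool(
  series=[
    [[0,0,0],0],
    [[0,0,0],0],
    [[0,0,0],0],
    [[0,0,0],0],
    [[0,0,0],0],
    [[0,0,0],0],
    [[0,0,0],0],
    [[0,0,0],0],
    [[0,0,0],0],
    [[0,0,0],0],
  ],
  hand=1,
  newtons=20,
)

```text
time: 67.35
ee_pos: [0.4988, -0.2979, 0.0907]
eef_rot: [0.329, 0.944, 0.0, 0.0]
ft_force: [1.3, 0.9, -1.1]
width: 0.0162
grip_force: 19.9
```

Request:
drive_tool(
  series=[
    [[0,0,0],-10],
    [[0,0,0],-10],
    [[0,0,0],-10],
    [[0,0,0],-10],
    [[0,0,0],-10],
    [[0,0,0],-10],
    [[0,0,0],-10],
    [[0,0,0],-10],
    [[0,0,0],-10],
    [[0,0,0],-10],
  ],
)

```text
time: 68.6
ee_pos: [0.4995, -0.2979, 0.0907]
eef_rot: [0.936, 0.353, 0.001, 0.0]
ft_force: [3.3, -0.9, -4.3]
width: 0.0158
grip_force: 20.0
```

Request:
drive_tool(
  series=[
    [[0,0,0],-8],
    [[0,0,0],-8],
    [[0,0,0],-5],
    [[0,0,0],-3],
    [[0,0,0],0],
    [[0,0,0],0],
    [[0,0,0],0],
    [[0,0,0],0],
    [[0,0,0],0],
    [[0,0,0],0],
  ],
)

```text
time: 69.85
ee_pos: [0.4995, -0.2981, 0.0907]
eef_rot: [0.988, 0.154, 0.001, 0.0]
ft_force: [5.5, -2.2, -3.4]
width: 0.016
grip_force: 20.0
```

Run:
```python
from h import *
s=r.read_state();R=Ro.from_quat(s['eef_rot']).as_matrix();print(s['torque'],s['ft_force'],np.degrees(np.arctan2(R[1,0],R[0,0])),s['width'])
```

```text
[-0.40001699 -1.11965002  0.00759961] [ 5.46732925 -2.2168487  -3.42610461] 17.72312231663945 0.016028804485692556
```

Request:
drive_tool(
  series=[
    [[0,0,0],0],
    [[0,0,0],0],
    [[0,0,0],0],
    [[0,0,0],0],
    [[0,0,0],0],
    [[0,0,2],0],
    [[0,0,4],0],
    [[0,0,4],0],
    [[0,0,4],0],
    [[0,0,0],0],
  ],
  hand=0,
)

```text
time: 71.1
ee_pos: [0.5005, -0.2984, 0.2357]
eef_rot: [0.988, 0.153, 0.003, 0.002]
ft_force: [-0.4, -0.4, -0.2]
width: 0.0867
grip_force: 0.0
```

```bash
cat > k.py <<'E'
from h import *
C=np.array([.4998,-.2978])
def ang(w):return np.degrees(np.arctan2(w[1],w[0]))
def knob(n):
    im=cv2.imread(f'pics/{n}.png')
    # unwrap to polar world map: bearing x radius, skirt plane / marker plane
    h=cv2.cvtColor(im,cv2.COLOR_BGR2HSV)
    def samp(z,rs,bs):
        B,Rr=np.meshgrid(np.radians(bs),rs);X=np.c_[(C[0]+Rr*np.cos(B)).ravel(),(C[1]+Rr*np.sin(B)).ravel(),np.full(B.size,z)]
        p=w2px(n,X).astype(np.float32);return cv2.remap(h,p[:,0].reshape(B.shape),p[:,1].reshape(B.shape),cv2.INTER_LINEAR).astype(float)
    bs=np.arange(-10,50,.25)
    s=samp(.0775,np.arange(.0325,.035,.0005),bs);v=s[...,2].mean(0);i=np.argmax(v)
    w=np.clip(v-(np.median(v)+v.max())/2,0,None);print(n,'dot',(w*bs).sum()/w.sum(),v.max(),np.median(v))
    for r0,r1 in((.046,.050),(.050,.056),(.056,.066)):
        s=samp(.0745,np.arange(r0,r1,.0005),bs);q=((s[...,0]>10)&(s[...,0]<34)&(s[...,1]>110)).mean(0);print(' mk',r0,(q*bs).sum()/q.sum(),q.max(),q.sum()/4)
    t=[]
    b2=np.arange(120,160,.25)
    s=samp(.0705,np.arange(.049,.056,.0005),b2);v=s[...,2].mean(0);w=np.clip(v-(np.median(v)+v.max())/2,0,None);print(' zero',(w*b2).sum()/w.sum())
    b2=np.arange(-150,-110,.25)
    s=samp(.0705,np.arange(.049,.056,.0005),b2);v=s[...,2].mean(0);w=np.clip(v-(np.median(v)+v.max())/2,0,None);print(' end',(w*b2).sum()/w.sum())
E
python3 - <<'E'
from k import *
snap('wrist','w16');knob('w16');knob('w1');knob('w15')
up('w16',None,1)
E
```

```text
w16 dot 17.703761263830273 235.66666666666666 163.25
 mk 0.046 15.95610119047619 1.0 9.333333333333332
 mk 0.05 16.109828496042212 1.0 15.791666666666668
 mk 0.056 15.973300970873785 1.0 12.261904761904763
 zero 140.0722860741557
 end -130.49194014962595
w1 dot 27.587352654915104 236.66666666666666 163.16666666666666
 mk 0.046 16.04367469879518 1.0 9.222222222222223
 mk 0.05 16.128637566137566 1.0 15.75
 mk 0.056 16.005539499036608 1.0 12.357142857142858
 zero 140.0892227532712
 end -130.41162628551507
w15 dot 41.564760147601476 150.16666666666666 143.58333333333331
 mk 0.046 16.760204081632654 1.0 10.888888888888888
 mk 0.05 16.507407407407406 1.0 16.875
 mk 0.056 16.160714285714285 1.0 13.666666666666666
 zero 139.69984463002527
 end -130.14653746770026
```

Pointer at 17.7°, marker at 16.05°, so I need about 1.6° more clockwise. Grip again and trim.

Request:
drive_tool(
  series=[
    [[-0.1,0,-4],0],
    [[0,0,-4],0],
    [[0,0,-4],0],
    [[0,0,-2],0],
    [[0,0,-0.5],0],
    [[0,0,0],0],
    [[0,0,0],0],
    [[0,0,0],0],
    [[0,0,0],0],
    [[0,0,0],0],
  ],
)

```text
time: 72.4
ee_pos: [0.4978, -0.298, 0.0858]
eef_rot: [0.988, 0.153, 0.0, 0.0]
ft_force: [0.4, -0.3, -0.1]
width: 0.0871
grip_force: 0.0
```

Request:
drive_tool(
  series=[
    [[0,0,0],0],
    [[0,0,0],0],
    [[0,0,0],0],
    [[0,0,0],0],
    [[0,0,0],0],
    [[0,0,0],0],
    [[0,0,0],0],
    [[0,0,0],-0.8],
    [[0,0,0],-0.8],
    [[0,0,0],0],
  ],
  hand=1,
)

```text
time: 73.65
ee_pos: [0.4979, -0.2985, 0.0857]
eef_rot: [0.99, 0.139, 0.0, 0.0]
ft_force: [2.4, -4.6, -1.9]
width: 0.0156
grip_force: 20.0
```

Run:
```python
from h import *
s=r.read_state();R=Ro.from_quat(s['eef_rot']).as_matrix();print(s['torque'],s['ft_force'],np.degrees(np.arctan2(R[1,0],R[0,0])),s['width'])
```

```text
[-0.82311343 -0.5024071  -0.08543605] [ 2.3944969  -4.62348723 -1.90260479] 15.981600845880997 0.015631152438396127
```

Request:
drive_tool(
  series=[
    [[0,0,0],0],
    [[0,0,0],0],
    [[0,0,0],0],
    [[0,0,0],0],
    [[0,0,0],0],
    [[0,0,2],0],
    [[0,0,4],0],
    [[0,0,4],0],
    [[0,0,4],0],
    [[0,0,0],0],
  ],
  hand=0,
)

```text
time: 74.9
ee_pos: [0.4995, -0.2984, 0.2307]
eef_rot: [0.99, 0.139, 0.003, 0.002]
ft_force: [0.1, -0.0, 0.2]
width: 0.0867
grip_force: 0.0
```

Run:
```python
from k import *
s=snap('wrist','w17');knob('w17');print(s['ee_pos'])
# top-view check of the bar at its seat: expected corner outline
snap('top','t17');im=cv2.imread('pics/t17.png')
g=cv2.cvtColor(im,cv2.COLOR_BGR2HSV)
def rp(x,y,z): p=R0-np.array([.0025,-.001])+x*V+y*U; return w2px('t17',[[p[0],p[1],z]])[0]
for y in(-.134,-.131,-.12,-.105,-.06,0,.06,.105,.12,.131,.134):
    prof=[int(cv2.getRectSubPix(im,(1,1),tuple(map(float,rp(x/1000,y,.082)))).mean()) for x in range(-24,25,3)]
    print(y,prof)
for y in list(range(-146,-122,2))+list(range(124,148,2)):
    print(y,[int(q) for q in cv2.getRectSubPix(im,(1,1),tuple(map(float,rp(0,y/1000,.082))))[0,0]],end=' ')
```

```text
w17 dot 16.403613177470778 234.83333333333334 163.16666666666666
 mk 0.046 16.25735294117647 1.0 9.444444444444443
 mk 0.05 16.204752604166664 1.0 16.0
 mk 0.056 16.101396917148364 1.0 12.357142857142858
 zero 140.03340660252158
 end -130.60910490172864
[ 0.49954646 -0.29843513  0.23065787]
-0.134 [110, 113, 112, 109, 108, 110, 109, 103, 102, 100, 99, 106, 111, 112, 109, 111, 114]
-0.131 [110, 112, 112, 105, 93, 97, 105, 103, 102, 102, 102, 104, 109, 111, 108, 110, 113]
-0.12 [113, 113, 112, 103, 85, 103, 102, 101, 102, 102, 103, 104, 99, 102, 109, 112, 112]
-0.105 [47, 48, 49, 48, 64, 96, 93, 61, 47, 50, 72, 100, 89, 44, 46, 55, 87]
-0.06 [119, 120, 119, 109, 89, 105, 102, 101, 101, 103, 103, 104, 104, 115, 120, 103, 82]
0 [121, 123, 122, 114, 87, 96, 104, 103, 103, 105, 102, 103, 109, 121, 123, 122, 123]
0.06 [110, 121, 119, 106, 85, 90, 105, 104, 101, 102, 100, 102, 108, 119, 123, 99, 80]
0.105 [34, 44, 48, 46, 56, 92, 97, 63, 49, 50, 67, 95, 92, 45, 49, 53, 78]
0.12 [106, 105, 103, 96, 76, 87, 103, 102, 101, 101, 103, 105, 111, 114, 111, 106, 110]
0.131 [104, 104, 105, 96, 86, 98, 103, 102, 102, 102, 102, 103, 101, 106, 112, 110, 109]
0.134 [104, 104, 104, 103, 99, 99, 101, 101, 104, 106, 106, 106, 107, 111, 112, 109, 110]
-146 [86, 117, 135] -144 [86, 117, 134] -142 [86, 116, 133] -140 [86, 117, 133] -138 [85, 115, 132] -136 [86, 109, 124] -134 [94, 102, 111] -132 [112, 99, 96] -130 [113, 99, 95] -128 [112, 99, 95] -126 [112, 99, 94] -124 [112, 98, 94] 124 [113, 99, 95] 126 [111, 98, 94] 128 [113, 100, 93] 130 [113, 99, 93] 132 [113, 100, 96] 134 [106, 102, 104] 136 [81, 105, 120] 138 [85, 114, 130] 140 [86, 116, 133] 142 [86, 115, 133] 144 [85, 116, 134] 146 [86, 116, 135]
```

Pointer 16.4° against marker 16.2°. The bar lies between both pairs of horns, its ends at about -134 and +135 mm. Handing in.

```bash
python3 -c "
from bench import r
print(r.close_job())"
```

```text
the job is handed in; nothing more can be done
None
```

I handed the job in with no verdict returned: the knob went to zero, all four modules stand in the rack bays, the bar lies in both notches with even overhang, and the knob was then turned up to within about 0.2° of the brass marker.

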